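# Snap the bit rail back into its case and shut the lid

## Robot

A 7-joint arm with a two-finger parallel gripper is mounted at the origin on the work surface. World frame = base frame: x ahead of the robot, y to its left, z up, the work surface at z = 0. Lengths are in m, angles in rad, forces in N, time in s.
With the tool pointing down it reaches from about 0.425 to 0.95 m from the base axis. Payload 4.7 kg.
Tool frame: the origin (TCP) lies midway between the tips of the shut fingers; the grasp point (between the pads) lies 19 mm behind it; y points along the fingers, z is the direction in which the jaws open and shut, and the axes are right-handed (so a half turn about y gives the same grasp; the last joint's range is limited). The gripper opens to 87 mm and grips with 3 to 60 N. Pads are 19 mm wide; open, the fingers measure 117 mm over their backs; the gripper's body (75 mm by 190 mm) begins 51 mm behind the grasp point.
Start: joints at [-1.264, 0.469, -0.049, 1.532, 0.024, 1.141, -0.082], TCP at [0.222, 0.637, 0.202] pointing down, gripper open.
Joint ranges: [-2.59, 2.59], [-0.33, 1.99], [-1.39, 1.29], [0.1, 2.45], [-1.04, 4.18], [0.21, 1.99], [-2.66, 2.66]. Speed limits (rad/s): [2.57, 2.57, 3.14, 3.14, 3.14, 3.14, 3.14].

## Interface

Orientations are given as a unit quaternion [w, x, y, z].
In Python, from station import bot gives the robot as it stands.
- The arm moves only by the shell command python3 -m handwheel 'ROWS' [OPENING]. ROWS is JSON, a list of rows, each a list of 6 numbers: the shift along the tool's x, y, z in mm, then the turn, a rotation vector about the tool's x, y, z in degrees. In form: [[dx, dy, dz, ax, ay, az], ...]. A call has 1 to 8 rows; each row shifts and turns the commanded pose from where the row before left it, along the tool's axes as they then stand; what a row does not reach is not made up. A row lasts 1/10 s, in which the tool goes at most 50 mm and 8.59 degrees, less where a joint would pass 70% of its speed; a pose out of reach is approached as far as the arm can. A call is refused whole if a number of a shift passes 50 or a number of a turn 8.59, either way. A call with a gripper value outside its range is refused whole. OPENING is the opening in per cent of the stroke, from 0 (shut) to 100 (fully open), set as the call begins (- or left out, the last holds). The fingers move at their own pace and stop on an object; the grip force is fixed at half the most. Time passes only in rows, so rows that do not move let the fingers close. It gives the time, the measured TCP pose, the force and the opening at its end, in the units of the state.
- bot.get_obs(): the state, without advancing time (a new reading comes with each control period).
- bot.read_camera(name): name is "side" or "top" or "wrist"; returns a dict with "frame" (384x512x3 uint8, red, green, blue), "fovy" (degrees; the focal length in pixels is half the picture's height over the tangent of half this angle, whatever the lens; pixels are square), "cx", "cy" (the principal point, pixels), "world_from_camera" (4x4, takes a point from camera to world coordinates); the wrist camera has in their place "hand_eye" (4x4, takes a point from camera to tool coordinates, whose origin is the TCP and whose axes are the tool frame's). Camera axes: x right, y down, z forward; pixel columns grow to the right and rows downward; lengths in m; the calibration is good to about 2 mm. A picture is of the moment at which its call begins: read the wrist's pose just before it. There is no depth.
- bot.hand_in(): hands the job in, once; it reports no verdict.
The state is a dict: "clock": time; "joint_pos": joint angles; "qd": joint speeds; "tau": joint torques, N m; "ee_pos": TCP position; "tool_rot": TCP orientation; "ft_force": force on the tool from outside, world axes, zero at the start; "wrist_torque": the same for the moment, N m; "width": opening from 0.0 (shut) to 1.0 (fully open).
Only numpy, scipy, OpenCV 4.12 (cv2) and the standard library are available. Lean on these libraries where they do the work, as an engineer would, in place of code of your own. Each camera call takes 0.05 s, during which the arm holds its last target.

## Task

Put the loose yellow bit rail back into the empty bay of the open bit case: press it straight down between the two spring clips, firmly but without forcing it, until it snaps in and sits fully home, then ease the lid shut. Leave everything else on the table where it is.

Things in the scene. Friction and masses are not known exactly. Their poses are not given: they have to be found in the camera images.
- rail_grip (a point): Centre of the grip tab of the loose yellow bit rail, 46 mm above the rail's foot; x along the rail, z up. Rail: 120 mm long over its chamfered ends, 24 wide, deck 20 high, six bits to 33 mm; the upright tab in its middle is 28 mm along x, 14 mm across, its top 64 mm above the foot. A keyway 12 mm wide and 11 high crosses the middle of its foot. About 90 g; the same either way round.
- bay_floor (a point): Middle of the case's empty bay, at the top of the rubber rest pads (give 1 mm per 10 N) where the rail's foot sits when home: rail_grip is then 45 to 46 mm higher. x along the bay, y towards the lid's hinge, z up. The case's rim is 19 mm above this point; the other rails, seated in the case, begin 48 mm to +y and stay about as low as the rim.
- case: The open bit case, fixed; origin under its middle, 230 mm along x, 172 along y, bay_floor 36 mm to -y and 15 mm up; on rubber feet, 6 to 12 mm off the table. The steel plate with clips, ribs, pads and key is screwed down in slots and may stand up to 9.5 mm off the bay's middle either way along x: the readings do not show where, but it can be felt or seen.
- clips_nominal (a point): 13.6 mm above bay_floor, at bead height: the point midway between the two clips if the plate stood mid-slot. Facing spring leaves, beads 112 mm apart, flared above up to 29 mm over the pads; each yields 1.2 N per mm, both push alike when the rail is centred. 5 to 10 N of push passes them, and the last 2 mm draw the rail home. The rail's contact forces summed must stay under 45 N (25 N of push).
- lid_hinge (a point): Middle of the lid's hinge line on the case's +y rim; axes as bay_floor. ON THE PLATE, midway between the clips: a key, 10 mm along x and standing 9 mm above the pads, that must enter the rail's keyway; off centre by over 1 mm along x the rail stops on it. White ribs, flared above, guide the rail's sides with 1.2 mm play.
- lid (a joint): Lid angle in rad: 0 shut, starts open at 1.5 to 1.8, leaning back over +y. The lid is 172 mm from hinge to free edge, 230 wide, 54 deep (its outer face is 54 mm above the hinge when shut). A stiff hinge keeps it where it is left; 1 to 4 N near the free edge moves it. It shuts only over a rail that is home.
- rail_red_grip (a point): Centre of the grip tab of a longer red bit rail (156 mm, otherwise like the yellow one), 46 mm above its foot, standing loose on the table. It belongs to another set and does not fit here: leave it where it is.
- driver_a: a loose screwdriver with an amber handle, 200 mm long, lying on the table to the left of the case; leave it where it is
- driver_b: a loose screwdriver with a black handle, 220 mm long, lying beside the first; leave it where it is
- driver_c: a loose screwdriver with an amber handle, 170 mm long, lying beside the others; leave it where it is
- wrench: a loose steel wrench, 180 mm long, lying near the screwdrivers; leave it where it is
- socket: a loose steel wrench socket, 24 mm across, 32 mm tall, standing on the table between the rails and the robot; leave it where it is
Things that resemble listed ones, but are neither listed nor needed, are in the scene too. What is shaped like the part that bears rail_grip but black is not meant.

How it is judged:
By the outcome, as a careful person would: the job done as asked, in the order asked, and still so for the second after the job is handed in, with the robot touching nothing.
It also fails if it takes over 67 s, if anything falls off the work surface, if the arm or the gripper's body presses on something with over 40 N, if the wrist force passes 120 N, or if a joint passes its speed limit or range.

## Working session

There is one attempt and no reset: what is moved stays moved. The work goes in short steps, Python scripts to look and compute and a shell command to move; the robot and the scene stay as the last step left them, time stands still between calls to the robot, and variables do not carry over. Pictures are saved under pics/ and viewed, and the job is handed in when it is done.

```bash
mkdir -p pics; ls; cat > h.py <<'E'
import numpy as np, cv2
from station import bot
from scipy.spatial.transform import Rotation as R
def T_tool(o=None):
    o=o or bot.get_obs(); q=o["tool_rot"]; T=np.eye(4)
    T[:3,:3]=R.from_quat([q[1],q[2],q[3],q[0]]).as_matrix(); T[:3,3]=o["ee_pos"]; return T
def snap(name,fn=None):
    T=T_tool() 
    c=bot.read_camera(name)
    c=dict(c)
    c["W"]=T@c["hand_eye"] if name=="wrist" else np.array(c["world_from_camera"])
    c["f"]=c["frame"].shape[0]/2/np.tan(np.radians(c["fovy"])/2)
    if fn:
        cv2.imwrite("pics/"+fn+".png",c["frame"][:,:,::-1])
        np.savez("pics/"+fn+".npz",W=c["W"],f=c["f"],cx=c["cx"],cy=c["cy"],frame=c["frame"])
    return c
def load(fn):
    d=np.load("pics/"+fn+".npz"); return {k:(d[k] if d[k].ndim else float(d[k])) for k in d}
def ray(c,u,v):
    d=np.array([(u-c["cx"])/c["f"],(v-c["cy"])/c["f"],1.]); return c["W"][:3,3],c["W"][:3,:3]@d
def onz(c,u,v,z):
    p,d=ray(c,u,v); return p+d*(z-p[2])/d[2]
def proj(c,P):
    q=np.linalg.inv(c["W"])@np.append(P,1); return q[0]/q[2]*c["f"]+c["cx"],q[1]/q[2]*c["f"]+c["cy"]
def crop(fn,x0,y0,x1,y1,s,out):
    im=cv2.imread("pics/"+fn+".png")[y0:y1,x0:x1]; cv2.imwrite("pics/"+out+".png",cv2.resize(im,None,fx=s,fy=s,interpolation=cv2.INTER_CUBIC))
def tri(*obs):
    A=np.zeros((3,3));b=np.zeros(3)
    for c,u,v in obs:
        p,d=ray(c,u,v); d=d/np.linalg.norm(d); M=np.eye(3)-np.outer(d,d); A+=M;b+=M@p
    return np.linalg.solve(A,b)
E
python3 - <<'E'
from h import *
o=bot.get_obs(); print(o["clock"],o["ee_pos"],o["tool_rot"],o["ft_force"],o["width"]); print(T_tool()[:3,:3].round(3))
for n in ["top","side","wrist"]:
    c=snap(n,n+"0"); print(n,c["fovy"],c["cx"],c["cy"],{k:v for k,v in c.items() if k not in("frame","W","world_from_camera")}.keys()); print(c["W"].round(3))
E
```

```text
pics
0.0 [0.2222052  0.63669904 0.20099968] [-0.6964784   0.69785255 -0.11825391  0.11804946] [ 1.0069268   0.03261906 -0.77729509] 0.9984269804729436
[[ 0.944 -0.001  0.329]
 [-0.329 -0.002  0.944]
 [ 0.    -1.    -0.002]]
top 45.9843172505029 251.93750224604358 190.46401697009736 dict_keys(['fovy', 'cx', 'cy', 'f'])
[[-0.026 -0.986  0.162  0.316]
 [-1.     0.027  0.005 -0.025]
 [-0.009 -0.162 -0.987  1.319]
 [ 0.     0.     0.     1.   ]]
side 53.434091326265204 256.44537050495614 192.9314229415336 dict_keys(['fovy', 'cx', 'cy', 'f'])
[[ 0.845 -0.379  0.378  0.127]
 [-0.535 -0.592  0.602 -0.672]
 [-0.004 -0.711 -0.703  0.832]
 [ 0.     0.     0.     1.   ]]
wrist 71.27811603348223 256.45456956814746 189.77791929730387 dict_keys(['fovy', 'cx', 'cy', 'hand_eye', 'f'])
[[ 0.33   0.915  0.233  0.16 ]
 [ 0.944 -0.319 -0.083  0.66 ]
 [-0.002  0.247 -0.969  0.383]
 [ 0.     0.     0.     1.   ]]
```

View pics/top0.png

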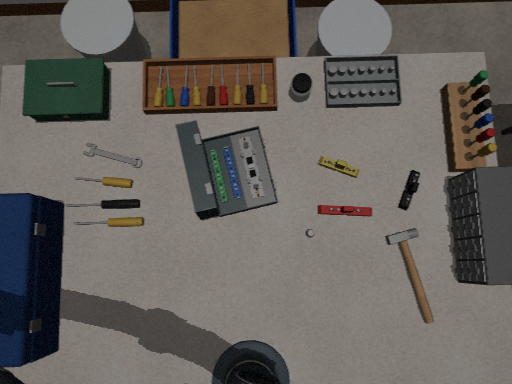

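View pics/side0.png

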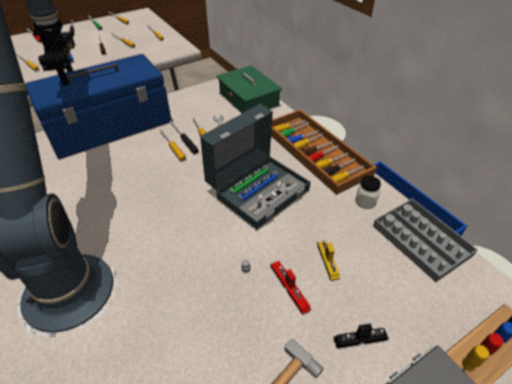

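View pics/wrist0.png

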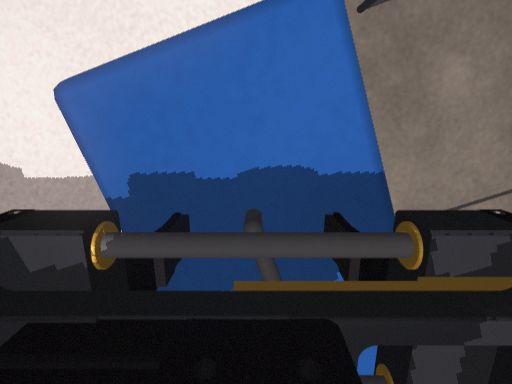

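```bash
python3 - <<'E'
from h import *
crop("top0",165,110,295,230,6,"topcase"); crop("top0",300,145,390,225,8,"toprails"); crop("side0",190,95,350,320,3,"sidecrop")
c=load("top0"); print(proj(c,[.222,.637,.2]))
E
```

```text
(np.float64(-17.258413060604113), np.float64(311.2751384481645))
```

View pics/topcase.png

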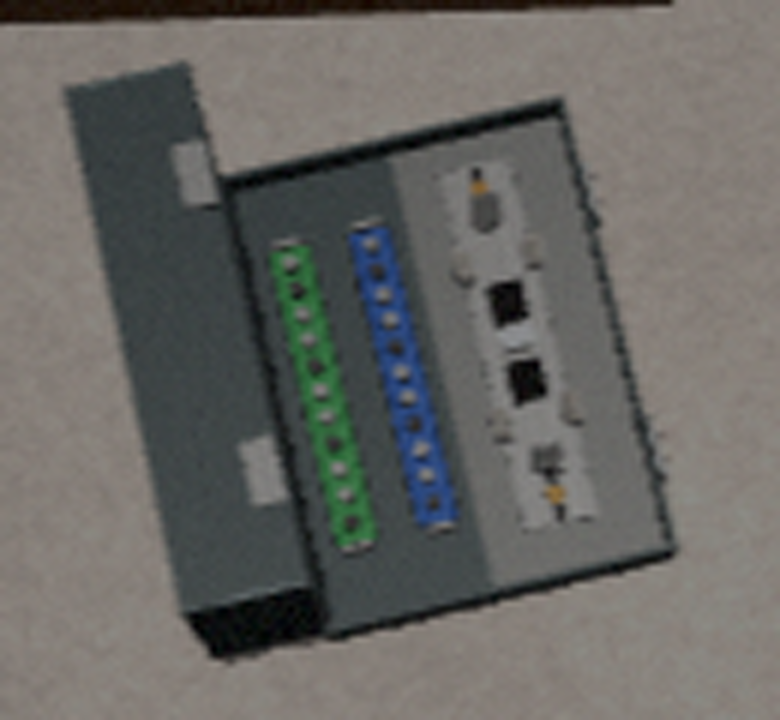

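View pics/toprails.png

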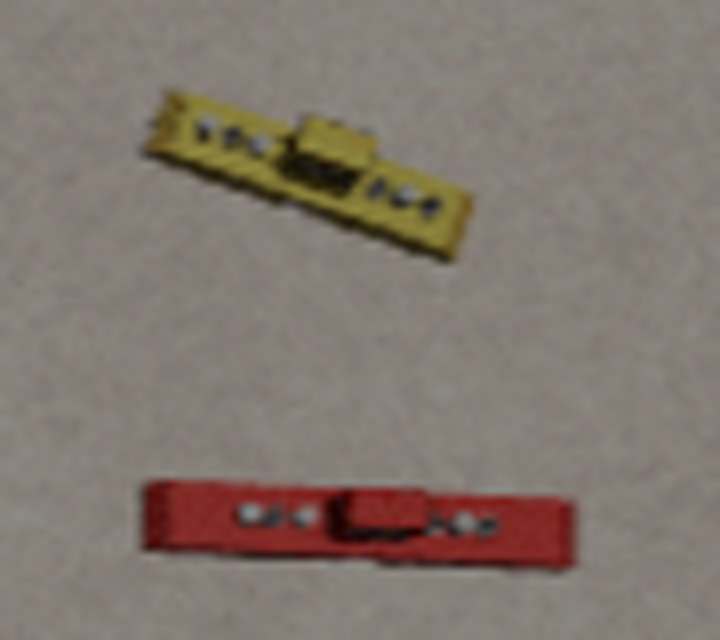

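View pics/sidecrop.png

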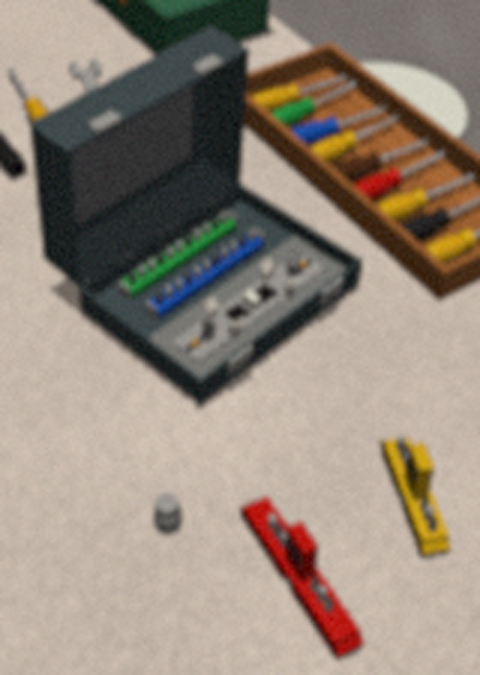

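```bash
python3 - <<'E'
from h import *
c=load("top0"); s=load("side0")
f=lambda u,v:(300+u/8,145+v/8)
g=lambda u,v:(165+u/6,110+v/6)
k=lambda u,v:(190+u/3,95+v/3)
print("tab top", onz(c,*f(340,141),.064), "side", onz(s,*k(419,450),.064), "tri",tri((c,*f(340,141)),(s,*k(419,450))))
m=cv2.inRange(cv2.cvtColor(c["frame"],cv2.COLOR_RGB2HSV),(20,120,60),(35,255,255)); m[:,:315]=0;m[:,365:]=0;m[:150]=0;m[185:]=0
ys,xs=np.nonzero(m); r=cv2.minAreaRect(np.c_[xs,ys].astype(np.float32)); print(len(xs),r)
for (u,v) in [(165,120),(462,223)]: print("end",onz(c,*f(u,v),.02))
a=onz(c,*f(165,120),.02);b=onz(c,*f(462,223),.02);print("mid",(a+b)/2,np.linalg.norm(a-b),np.degrees(np.arctan2(*(b-a)[1::-1])))
# case
for z in (.021+.006,.03): 
  P={n:onz(c,*g(*p),z) for n,p in dict(key=(516,337),cA=(480,186),cB=(556,494),pA=(508,302),pB=(527,380)).items()}
  print({n:v.round(4) for n,v in P.items()})
  d=P["cA"]-P["cB"];print(np.linalg.norm(d[:2]),np.degrees(np.arctan2(d[1],d[0])))
z=.044
for n,p in dict(ru=(560,103),rl=(674,550),lu=(228,180),ll=(330,635)).items(): print(n,onz(c,*g(*p),z).round(4))
E
```

```text
tab top [ 0.59491041 -0.27799485  0.064     ] side [ 0.59604051 -0.27062134  0.064     ] tri [ 0.59186232 -0.27560811  0.0728362 ]
266 ((339.0531005859375, 164.9097900390625), (39.87419128417969, 10.553725242614746), 19.179006576538086)
end [ 0.61435437 -0.2231971   0.02      ]
end [ 0.57283832 -0.32952133  0.02      ]
mid [ 0.59359634 -0.27635921  0.02      ] 0.11414213128749724 -111.32897980965554
{'key': array([ 0.6   , -0.0183,  0.027 ]), 'cA': array([ 0.6762, -0.0026,  0.027 ]), 'cB': array([ 0.5221, -0.0356,  0.027 ]), 'pA': array([ 0.6175, -0.0149,  0.027 ]), 'pB': array([ 0.5785, -0.0231,  0.027 ])}
0.157623706154491 12.103006576656597
{'key': array([ 0.5993, -0.0183,  0.03  ]), 'cA': array([ 0.6754, -0.0026,  0.03  ]), 'cB': array([ 0.5217, -0.0356,  0.03  ]), 'pA': array([ 0.6168, -0.0149,  0.03  ]), 'pB': array([ 0.5779, -0.0231,  0.03  ])}
0.15725767056804904 12.103006576656586
ru [ 0.7121 -0.0428  0.044 ]
rl [ 0.491  -0.0906  0.044 ]
lu [0.678  0.1193 0.044 ]
ll [0.455 0.073 0.044]
```

```bash
cat >> h.py <<'E'
def sim(rows,T=None):
    T=T_tool() if T is None else T.copy()
    for r in rows:
        S=np.eye(4);S[:3,3]=np.array(r[:3])/1000; S[:3,:3]=R.from_rotvec(np.radians(r[3:])).as_matrix(); T=T@S
    return T
def need(target_xyz, jawdir_deg, T=None):
    "shift in tool axes mm, and turn rotvec deg, to get TCP at target pointing down with jaw z axis at yaw"
    T=T_tool() if T is None else T
    a=np.radians(jawdir_deg); z=np.array([np.cos(a),np.sin(a),0]); y=np.array([0,0,-1.]); G=np.c_[np.cross(y,z),y,z]
    d=T[:3,:3].T@(np.array(target_xyz)-T[:3,3])*1000
    return d.round(1),np.degrees(R.from_matrix(T[:3,:3].T@G).as_rotvec()).round(2)
E
python3 - <<'E'
from h import *
rows=[[0,-50,0,0,0,0]]*2+[[48,0,-1.7,0,4.0,0]]*22
T=sim(rows);print(T.round(3)); print(need([.594,-.277,.2],-21.3,T))
E
```

```text
[[-0.296 -0.     0.955  0.652]
 [-0.955 -0.001 -0.296 -0.217]
 [ 0.001 -1.    -0.     0.302]
 [ 0.     0.     0.     1.   ]]
(array([ 74.7, 102.3, -37.9]), array([-0.  ,  4.06,  0.08]))
```

```bash
python3 -m handwheel '[[0,-50,0,0,0,0],[0,-50,0,0,0,0],[48,0,-1.7,0,4,0],[48,0,-1.7,0,4,0],[48,0,-1.7,0,4,0],[48,0,-1.7,0,4,0],[48,0,-1.7,0,4,0],[48,0,-1.7,0,4,0]]' 60
```

```text
clock: 0.95
ee_pos: [0.4684, 0.4875, 0.3015]
tool_rot: [-0.657, 0.657, -0.261, 0.261]
ft_force: [-0.4, 0.0, -0.4]
width: 0.604
```

```bash
python3 -m handwheel '[[48,0,-1.7,0,4,0],[48,0,-1.7,0,4,0],[48,0,-1.7,0,4,0],[48,0,-1.7,0,4,0],[48,0,-1.7,0,4,0],[48,0,-1.7,0,4,0],[48,0,-1.7,0,4,0],[48,0,-1.7,0,4,0]]'; python3 - <<'E'
from h import *
snap("wrist","w1")
E
```

```text
clock: 1.75
ee_pos: [0.6613, 0.161, 0.3015]
tool_rot: [-0.559, 0.56, -0.433, 0.432]
ft_force: [0.4, 1.1, -0.3]
width: 0.596
```

View pics/w1.png

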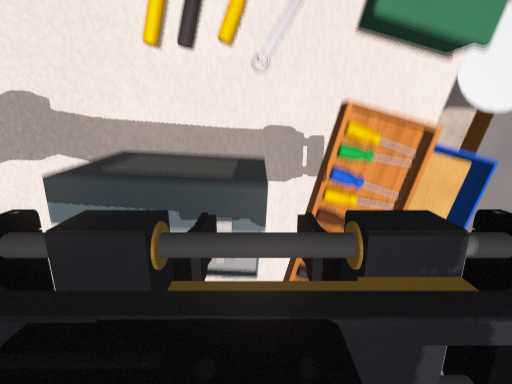

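```bash
python3 -m handwheel '[[48,0,-1.7,0,4,0],[48,0,-1.7,0,4,0],[48,0,-1.7,0,4,0],[48,0,-1.7,0,4,0],[48,0,-1.7,0,4,0],[48,0,-1.7,0,4,0],[48,0,-4,0,4,0],[48,0,-4,0,4,0]]'; python3 - <<'E'
from h import *
print(need([.594,-.277,.2],-21.3))
snap("wrist","w2")
E
```

```text
clock: 2.6
ee_pos: [0.6474, -0.217, 0.3014]
tool_rot: [0.419, -0.419, 0.57, -0.57]
ft_force: [0.7, 0.1, -0.3]
width: 0.6
(array([ 73.2, 101.4, -33. ]), array([0.04, 3.94, 0.  ]))
```

View pics/w2.png

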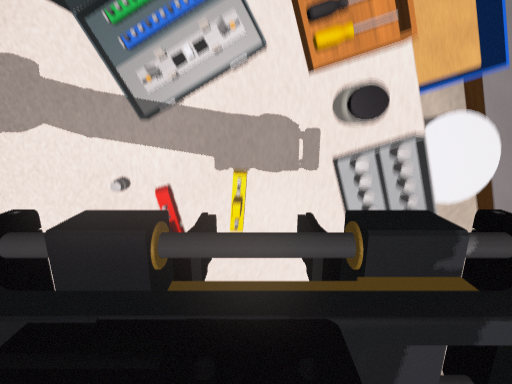

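```bash
python3 - <<'E'
from h import *
crop("w2",110,0,280,120,4.5,"w2case"); crop("w2",200,160,280,235,8,"w2rail")
E
```

```text
(no output)
```

View pics/w2case.png

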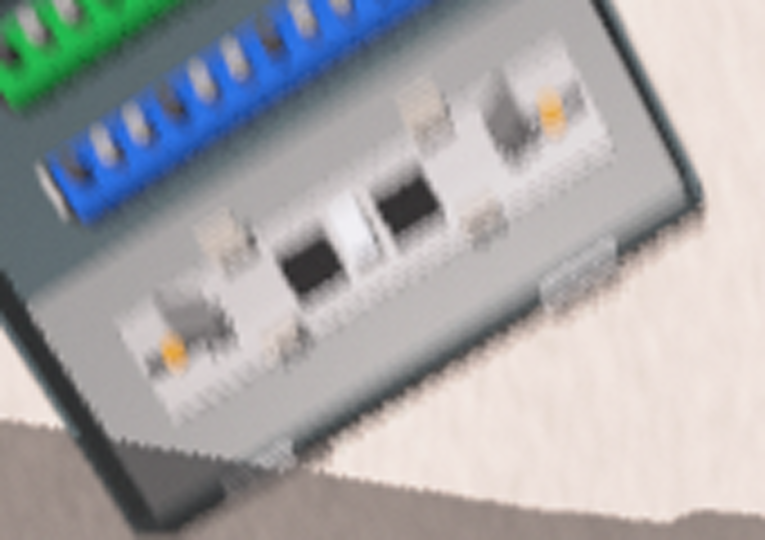

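View pics/w2rail.png

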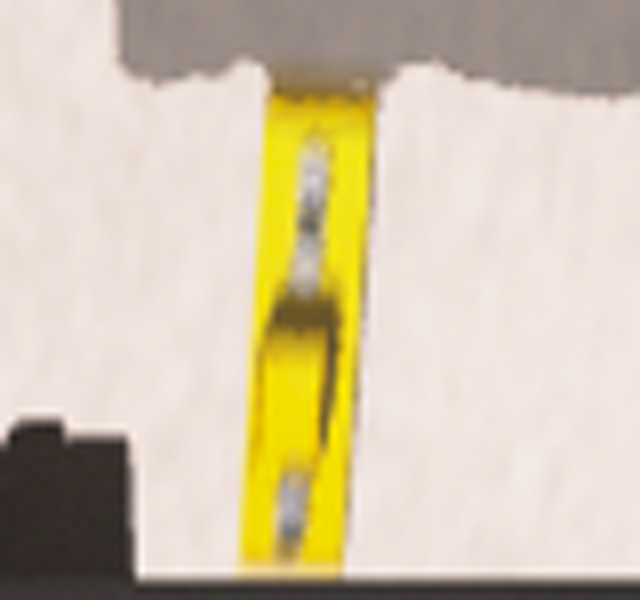

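```bash
python3 - <<'E'
from h import *
c=load("w2"); t=load("top0"); s=load("side0")
f=lambda u,v:(200+u/8,160+v/8)
g=lambda u,v:(110+u/4.5,u*0+v/4.5)
print("tab top",onz(c,*f(293,398),.064), tri((c,*f(293,398)),(t,342.5,162.6),(s,190+419/3,95+450/3)))
a=onz(c,*f(320,100),.02);b=onz(c,*f(293,560),.02);d=a-b
print("rail dir",np.degrees(np.arctan2(d[1],d[0])),a,b, "end->mid", a-d/np.linalg.norm(d)*.06)
q=lambda u,v:(165+u/6,110+v/6)
print("key tri",tri((c,*g(355,228)),(t,*q(516,337))))
print("padmid tri",tri((c,*g(359.5,234)),(t,*q(517.5,341))))
A=tri((c,*g(175,352)),(t,*q(556,494)));B=tri((c,*g(553,113)),(t,*q(480,186)));print("orange",A,B,np.linalg.norm(A-B),np.degrees(np.arctan2(*(B-A)[1::-1])),(A+B)/2)
C=tri((c,*g(703,203)),(t,*q(562,103)));D=tri((c,*g(150,527)),(t,*q(674,550)));print("corners",C,D,np.linalg.norm(C-D),np.degrees(np.arctan2(*(C-D)[1::-1])),(C+D)/2)
print("key on z .03", onz(c,*g(355,228),.03),onz(t,*q(516,337),.03))
E
```

```text
tab top [ 0.59509624 -0.2769007   0.064     ] [ 0.59414218 -0.27523927  0.06941443]
rail dir 68.42722861686467 [ 0.61483261 -0.22648469  0.02      ] [ 0.57492753 -0.32741352  0.02      ] end->mid [ 0.59277165 -0.28228176  0.02      ]
key tri [ 0.60009411 -0.0186032   0.02540339]
padmid tri [ 0.59974339 -0.01905857  0.018507  ]
orange [ 0.52313273 -0.03583131  0.02018842] [ 0.67750291 -0.003111    0.01952422] 0.15780117261955917 11.967296868929736 [ 0.60031782 -0.01947116  0.01985632]
corners [ 0.71882854 -0.04496551  0.01873821] [ 0.49337961 -0.09086043  0.02845784] 0.23027817077933616 11.506545569722658 [ 0.60610408 -0.06791297  0.02359803]
key on z .03 [ 0.60056647 -0.02024614  0.03      ] [ 0.59931572 -0.01834434  0.03      ]
```

```bash
python3 -m handwheel '[[25,10,-11,0,3.8,0],[25,30,-11,0,0,0],[23,40,-11,0,0,0],[0,50,0,0,0,0],[0,40,0,0,0,0],[0,20,0,0,0,0],[0,0,0,0,0,0]]'; python3 - <<'E'
from h import *
print(need([.595,-.277,.027],-21.5))
snap("wrist","w3");snap("side","s3")
E
```

```text
clock: 3.35
ee_pos: [0.5899, -0.2711, 0.1081]
tool_rot: [0.399, -0.402, 0.585, -0.58]
ft_force: [-0.1, -1.2, 0.0]
width: 0.603
(array([ 3.7, 81.1,  7.5]), array([ 0.45,  0.5 , -0.01]))
```

View pics/w3.png

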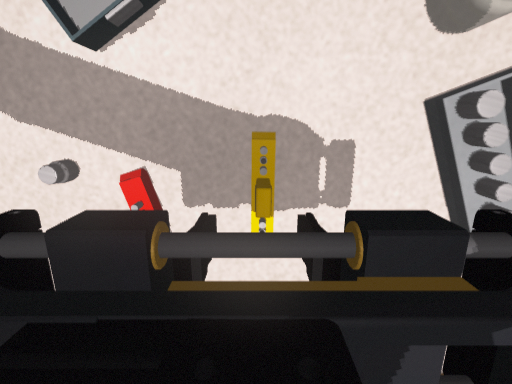

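View pics/s3.png

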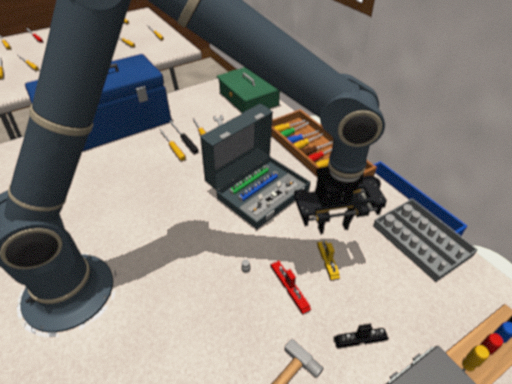

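```bash
python3 - <<'E'
from h import *
crop("w3",225,120,305,240,5,"w3rail")
E
```

```text
(no output)
```

View pics/w3rail.png

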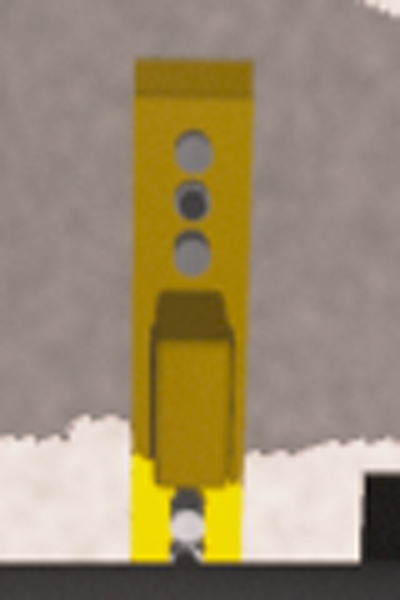

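```bash
python3 - <<'E'
from h import *
c=load("w3"); f=lambda u,v:(225+u/5,120+v/5)
P=onz(c,*f(196,411),.064);print(P)
a=onz(c,*f(193.5,97),.02);b=onz(c,*f(187,558),.02);d=a-b;yaw=np.degrees(np.arctan2(d[1],d[0]));print(yaw,a-d/np.linalg.norm(d)*.06)
t0=onz(c,*f(194.5,338),.064);t1=onz(c,*f(197,485),.064);d=t0-t1;print(np.linalg.norm(d),np.degrees(np.arctan2(d[1],d[0])))
print(need([P[0],P[1],.027],yaw-90))
E
```

```text
[ 0.59612919 -0.27456724  0.064     ]
68.52905549149062 [ 0.59275733 -0.282226    0.02      ]
0.027014119813868056 70.30593918450764
(array([ 0.2, 85.4,  3.7]), array([-0.02,  0.46,  0.01]))
```

```bash
python3 -m handwheel '[[1,10,3,0,0.4,0],[0,30,0,0,0,0],[0,25,0,0,0,0],[0,15,0,0,0,0],[0,5,0,0,0,0],[0,0,0,0,0,0]]'; python3 - <<'E'
from h import *
print(need([.5955,-.2755,.027],-21.5), bot.get_obs()["ft_force"])
E
```

```text
clock: 4.05
ee_pos: [0.595, -0.2753, 0.0272]
tool_rot: [-0.398, 0.398, -0.584, 0.584]
ft_force: [0.0, -0.2, 0.5]
width: 0.601
(array([-0. ,  0.2,  0.5]), array([-0.02,  0.06,  0.  ])) [ 0.04249558 -0.23589869  0.52414269]
```

```bash
python3 -m handwheel '[[0,0,0,0,0,0],[0,0,0,0,0,0],[0,0,0,0,0,0],[0,0,0,0,0,0],[0,0,0,0,0,0],[0,0,0,0,0,0]]' 0; python3 -m handwheel '[[0,-10,0,0,0,0],[0,-30,0,0,0,0],[0,-40,0,0,0,0],[0,-30,0,0,0,0],[0,-10,0,0,0,0],[0,0,0,0,0,0]]';python3 - <<'E'
from h import *
snap("wrist","w4"); snap("side","s4"); snap("top","t4")
crop("w4",200,110,320,240,4,"w4c"); crop("s4",270,160,400,300,4,"s4c")
E
```

```text
clock: 4.65
ee_pos: [0.5947, -0.2751, 0.0271]
tool_rot: [0.398, -0.398, 0.584, -0.584]
ft_force: [-0.4, -0.1, 1.3]
width: 0.16
clock: 5.25
ee_pos: [0.5954, -0.2756, 0.1487]
tool_rot: [-0.399, 0.397, -0.583, 0.585]
ft_force: [-0.2, -0.4, -2.3]
width: 0.158
```

View pics/w4c.png

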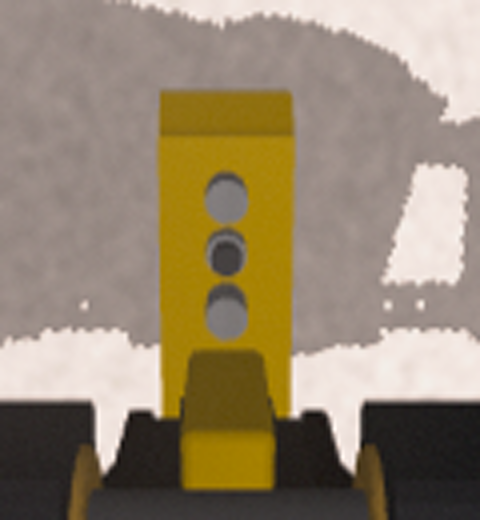

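View pics/s4c.png

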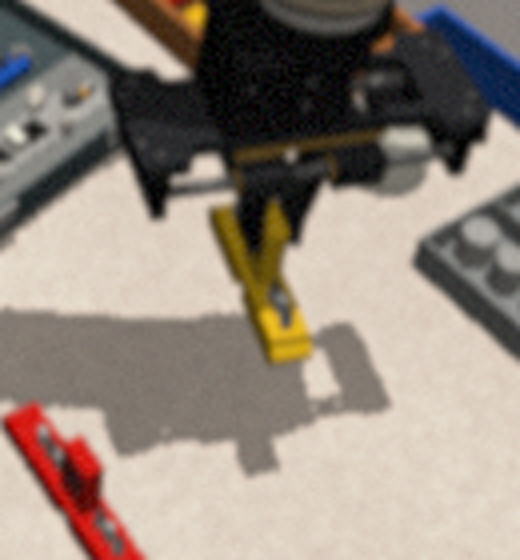

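```bash
python3 - <<'E'
from h import *
c=load("w4"); T=T_tool()
c["W"]=np.linalg.inv(T)@c["W"]
f=lambda u,v:(200+u/4,110+v/4)
def ony(u,v,y):
    p,d=ray(c,*f(u,v)); return (p+d*(y-p[1])/d[1])*1000
print("tabtop far edge L,R",ony(184,430,-.037),ony(273,430,-.037))
print("tab base far",ony(192,352,.007),ony(262,352,.007))
print("deck end L,R",ony(160,135,.007),ony(293,135,.007)); print("end lower",ony(160,92,.012),ony(160,92,.027))
for v in(198,256,315): print("bit",ony(227,v,-.006))
E
python3 - <<'E'
from h import *
# w3 deck edges/bits reference relative to tab: before grasp
c=load("w3"); f=lambda u,v:(225+u/5,120+v/5)
t=onz(c,*f(195,338),.064); 
for v,z in((152,.033),(202,.033),(253,.033),(97,.02),(60,.015),(60,0)): print(v,z,np.linalg.norm((onz(c,*f(194,v),z)-t)[:2])*1000)
E
```

```text
tabtop far edge L,R [-12.6437676  -37.          -3.66105488] [-12.59528264 -37.           9.39145177]
tab base far [-11.91768575   7.          -3.50650767] [-11.87712304   7.           9.5580582 ]
deck end L,R [-51.95172366   7.          -8.83278434] [-51.91580828   7.          14.76688169]
end lower [-59.21989276  12.          -8.9759055 ] [-58.62627698  27.          -9.76439751]
bit [-42.50109958  -6.           2.93137265]
bit [-32.60581466  -6.           2.92490297]
bit [-22.26116123  -6.           2.91813948]
152 0.033 28.908948580614577
202 0.033 19.343433181406652
253 0.033 9.406714814337077
97 0.02 38.42058449920862
60 0.015 45.41714311351695
60 0 44.88174248343631
```

```bash
python3 - <<'E'
from h import *
T=T_tool(); tgt=np.array([.600-.11*.978,-.0187-.11*.208,.15]); n=10
p0=T[:3,3]
rows=[];Tc=T.copy()
for i in range(n):
    p=p0+(tgt-p0)*(i+1)/n
    d=Tc[:3,:3].T@(p-Tc[:3,3])*1000; r=[*d.round(0),0,5.65,0]; rows.append(r); Tc=sim([r],Tc)
print(rows); print(need(tgt,-78,Tc),np.linalg.norm(tgt-p0))
E
```

```text
[[np.float64(-18.0), np.float64(-0.0), np.float64(-18.0), 0, 5.65, 0], [np.float64(-16.0), np.float64(-1.0), np.float64(-20.0), 0, 5.65, 0], [np.float64(-14.0), np.float64(-0.0), np.float64(-21.0), 0, 5.65, 0], [np.float64(-12.0), np.float64(-1.0), np.float64(-22.0), 0, 5.65, 0], [np.float64(-10.0), np.float64(-0.0), np.float64(-23.0), 0, 5.65, 0], [np.float64(-7.0), np.float64(-1.0), np.float64(-25.0), 0, 5.65, 0], [np.float64(-5.0), np.float64(0.0), np.float64(-25.0), 0, 5.65, 0], [np.float64(-3.0), np.float64(-0.0), np.float64(-25.0), 0, 5.65, 0], [np.float64(0.0), np.float64(-1.0), np.float64(-25.0), 0, 5.65, 0], [np.float64(3.0), np.float64(-0.0), np.float64(-25.0), 0, 5.65, 0]]
(array([ 0. , -0.3, -0.5]), array([0.12, 0.07, 0.16])) 0.2537455614367737
```

```bash
python3 -m handwheel '[[-18,0,-18,0,5.65,0],[-16,0,-20,0,5.65,0],[-14,0,-21,0,5.65,0],[-12,0,-22,0,5.65,0],[-10,0,-23,0,5.65,0],[-7,0,-25,0,5.65,0],[-5,0,-25,0,5.65,0],[-3,0,-25,0,5.65,0]]'; python3 -m handwheel '[[0,0,-25,0,5.65,0],[3,0,-25,0,5.65,0],[0,0,0,0,0,0],[0,0,0,0,0,0],[0,0,0,0,0,0]]';python3 - <<'E'
from h import *
print(need([.492,-.0416,.15],-78))
snap("wrist","w5"); snap("side","s5")
crop("w5",200,60,320,240,3.3,"w5c")
E
```

```text
clock: 6.2
ee_pos: [0.5123, -0.0876, 0.1454]
tool_rot: [0.141, -0.143, 0.693, -0.693]
ft_force: [0.9, 0.3, -0.8]
width: 0.157
clock: 6.7
ee_pos: [0.4937, -0.0438, 0.1466]
tool_rot: [-0.074, 0.074, -0.703, 0.704]
ft_force: [0.9, -0.1, -0.8]
width: 0.156
(array([ 1.2, -3.4, -2.5]), array([-0.05,  0.03,  0.04]))
```

View pics/w5.png

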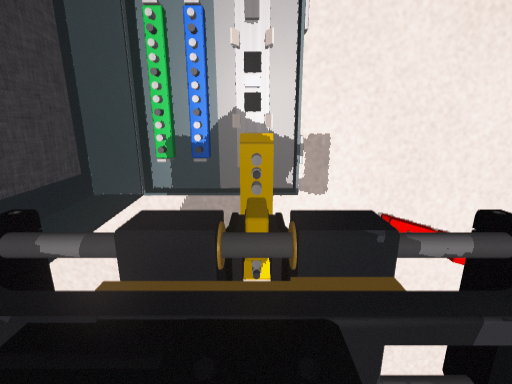

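View pics/s5.png

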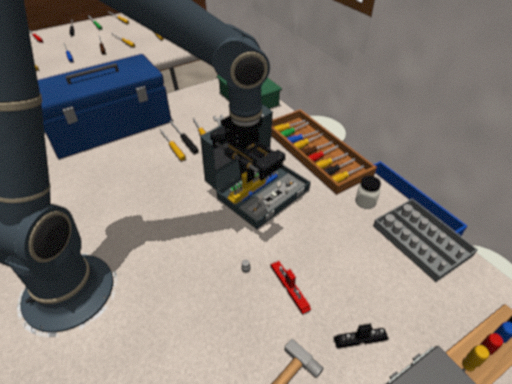

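```bash
python3 - <<'E'
from h import *
crop("w5",195,0,315,150,4,"w5d")
E
```

```text
(no output)
```

View pics/w5d.png

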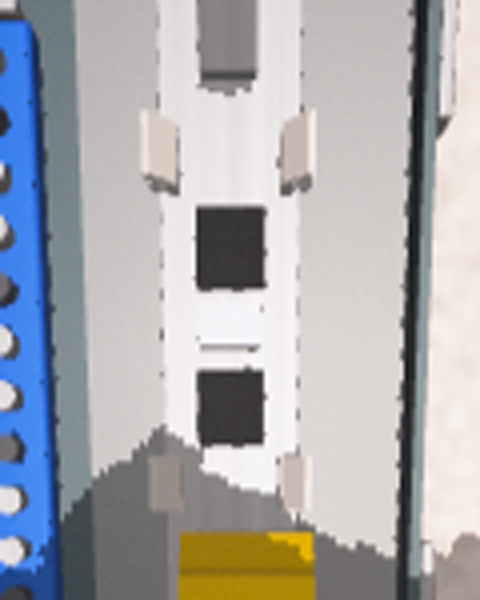

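View pics/w5c.png

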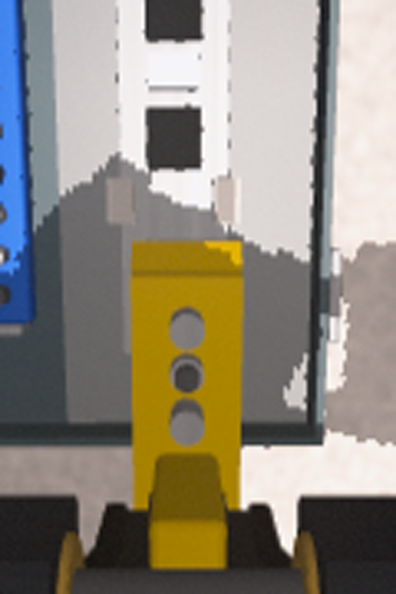

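```bash
python3 - <<'E'
from h import *
c=load("w5"); T=T_tool(); print(T[:3,3]); Ti=np.linalg.inv(T)
f=lambda u,v:(195+u/4,v/4)
for z in (.019,.022,.025):
    P=[Ti@np.append(onz(c,*f(*p),z),1)*1000 for p in ((231,248),(231,407))]
    K=Ti@np.append(onz(c,*f(230,322),z+.009),1)*1000
    d=P[0]-P[1]
    print(z,"padmid",((P[0]+P[1])/2)[:3].round(1),"dist",np.linalg.norm(d).round(1),"ang",np.degrees(np.arctan2(-d[2],-d[0])).round(2),"key",K[:3].round(1))
    print("  ribL/R spacing", [ (Ti@np.append(onz(c,*f(*p),z),1)*1000)[[0,2]].round(1) for p in((163,330),(298,330))])
print("lid/hinge", [onz(c,u,v,.04).round(3) for u,v in((160,190),(295,190))])
# rail in the tool again
c["W"]=Ti@c["W"]
g=lambda u,v:(200+u/3.3,60+v/3.3)
def ony(u,v,y):
    p,d=ray(c,*g(u,v)); return (p+d*(y-p[1])/d[1])*1000
for u,v,y in((149,540,-.037),(226,540,-.037),(132,278,.007),(243,278,.007),(132,242,.012),(132,500,.007),(240,500,.007)): print(ony(u,v,y).round(1))
E
```

```text
[ 0.49382596 -0.04410377  0.14684254]
0.019 padmid [-109.1  127.8   -4.6] dist 40.2 ang -0.17 key [-109.6  118.8   -4.7]
  ribL/R spacing [array([-108.8,  -23. ]), array([-108.8,   13.5])]
0.022 padmid [-108.7  124.8   -4.5] dist 39.8 ang -0.17 key [-109.1  115.8   -4.7]
  ribL/R spacing [array([-108.4,  -22.7]), array([-108.4,   13.4])]
0.025 padmid [-108.3  121.8   -4.5] dist 39.4 ang -0.17 key [-108.7  112.8   -4.6]
  ribL/R spacing [array([-108. ,  -22.5]), array([-108. ,   13.2])]
lid/hinge [array([0.466, 0.06 , 0.04 ]), array([ 0.497, -0.087,  0.04 ])]
[-10.9 -37.   -7.1]
[-10.9 -37.    6.3]
[-52.5   7.  -12.1]
[-52.5   7.   11.3]
[-59.7  12.  -12.2]
[ -3.2   7.  -12.8]
[-3.2  7.  11.5]
```

```bash
python3 -m handwheel '[[-27,10,-2,0,0,0],[-30,10,-2.2,0,0,0],[-30,10,0,0,0,0],[-22,10,0,0,0,0],[0,10,0,0,0,0],[0,0,0,0,0,0],[0,0,0,0,0,0]]';python3 - <<'E'
from h import *
o=bot.get_obs();print(o["ee_pos"],o["ft_force"],o["wrist_torque"]); T0=T_tool()
Tp=np.array([.49383,-.0441,.1468]); print("moved along tool",T0[:3,:3].T@(T0[:3,3]-Tp)*1000)
snap("side","s6");snap("top","t6");snap("wrist","w6")
crop("s6",190,95,330,235,4,"s6c");crop("t6",165,110,295,230,5,"t6c")
E
```

```text
clock: 7.5
ee_pos: [0.5984, -0.0172, 0.0968]
tool_rot: [-0.073, 0.074, -0.703, 0.703]
ft_force: [-0.1, -0.4, -0.8]
width: 0.157
[ 0.59841604 -0.01719707  0.09680018] [-0.11338407 -0.4462416  -0.83883279] [-0.14499019  0.19331269  0.01202568]
moved along tool [-107.96107081   49.84825146   -4.64190012]
```

View pics/s6c.png

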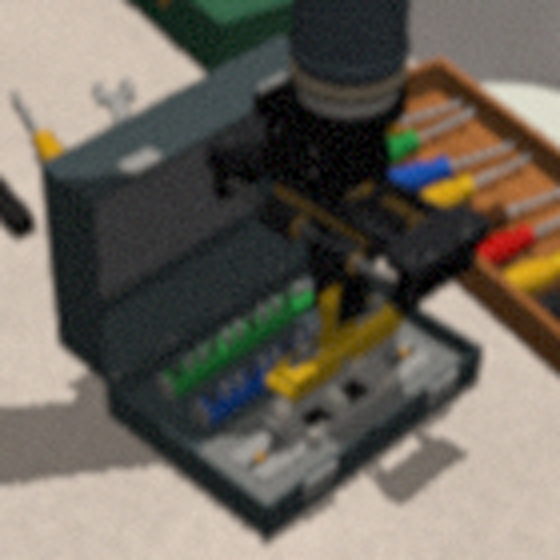

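View pics/w6.png

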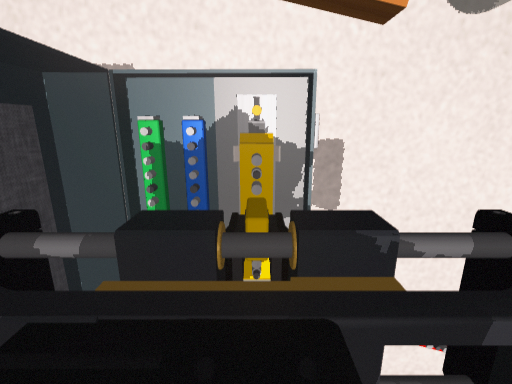

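```bash
cat >> h.py <<'E'
def feel(n=6):
    F=[];M=[];T=T_tool()
    for i in range(n):
        bot.read_camera("top"); o=bot.get_obs(); F.append(o["ft_force"]);M.append(o["wrist_torque"])
    F=np.array(F);M=np.array(M); T=T_tool()
    print("t",round(bot.get_obs()["clock"],2),"z",T[:3,3].round(4),"F tool",(F@T[:3,:3]).mean(0).round(2),"sd",F.std(0).round(2),"M tool",(M@T[:3,:3]).mean(0).round(3),"w",round(bot.get_obs()["width"],3))
E
python3 -m handwheel '[[-0.9,5,0.4,0,0,0],[0,7,0,0,0,0],[0,0,0,0,0,0],[0,0,0,0,0,0]]'; python3 -c "
from h import *
feel()"
```

```text
clock: 8.05
ee_pos: [0.6001, -0.0161, 0.0847]
tool_rot: [0.074, -0.075, 0.703, -0.703]
ft_force: [-0.3, 0.1, -1.0]
width: 0.155
t 8.35 z [ 0.6005 -0.0162  0.0852] F tool [-0.03  1.3   0.1 ] sd [0.64 0.54 0.17] M tool [ 0.011 -0.005 -0.167] w 0.156
```

```bash
python3 -m handwheel '[[0,3,0,0,0,0],[0,3,0,0,0,0],[0,2,0,0,0,0],[0,0,0,0,0,0]]'; python3 -c "
from h import *
feel()"
```

```text
clock: 8.75
ee_pos: [0.6, -0.0162, 0.0765]
tool_rot: [0.074, -0.075, 0.703, -0.703]
ft_force: [0.2, -0.2, -1.7]
width: 0.159
t 9.05 z [ 0.6005 -0.0162  0.0771] F tool [-0.33  1.17 -0.37] sd [0.35 0.54 0.49] M tool [ 0.027 -0.018 -0.154] w 0.16
```

```bash
python3 -m handwheel '[[0,2,0,0,0,0],[0,2,0,0,0,0],[0,2,0,0,0,0],[0,0,0,0,0,0]]'; python3 -c "
from h import *
feel()"
```

```text
clock: 9.45
ee_pos: [0.6001, -0.0162, 0.0706]
tool_rot: [0.074, -0.075, 0.703, -0.703]
ft_force: [-1.4, -0.1, -0.5]
width: 0.157
t 9.75 z [ 0.6005 -0.0162  0.0711] F tool [ 0.07  1.22 -0.01] sd [0.67 0.18 0.27] M tool [ 0.031 -0.003 -0.168] w 0.157
```

```bash
python3 -m handwheel '[[0,2,0,0,0,0],[0,2,0,0,0,0],[0,0,0,0,0,0],[0,0,0,0,0,0]]'; python3 -c "
from h import *
feel()"
```

```text
clock: 10.15
ee_pos: [0.6003, -0.0162, 0.0669]
tool_rot: [0.074, -0.074, 0.703, -0.703]
ft_force: [0.1, -0.4, -0.0]
width: 0.157
t 10.45 z [ 0.6004 -0.0162  0.0671] F tool [0.21 0.98 0.11] sd [0.39 0.46 0.27] M tool [ 0.025  0.01  -0.175] w 0.158
```

```bash
python3 -m handwheel '[[0,2,0,0,0,0],[0,2,0,0,0,0],[0,0,0,0,0,0],[0,0,0,0,0,0]]'; python3 -c "
from h import *
feel(8)"
```

```text
clock: 10.85
ee_pos: [0.6, -0.0163, 0.0629]
tool_rot: [0.074, -0.075, 0.703, -0.703]
ft_force: [-1.5, 0.1, -0.4]
width: 0.158
t 11.25 z [ 0.6002 -0.0162  0.0629] F tool [ 1.4   0.45 -0.12] sd [0.41 0.44 0.63] M tool [ 0.05   0.014 -0.493] w 0.161
```

```bash
python3 -m handwheel '[[0,1,0,0,0,0],[0,1,0,0,0,0],[0,0,0,0,0,0],[0,0,0,0,0,0]]'; python3 -c "
from h import *
feel(8)"
```

```text
clock: 11.65
ee_pos: [0.6006, -0.0163, 0.0613]
tool_rot: [0.074, -0.074, 0.703, -0.703]
ft_force: [-2.0, -1.3, 3.7]
width: 0.155
t 12.05 z [ 0.6006 -0.0163  0.0612] F tool [ 2.6  -4.16 -0.15] sd [0.51 0.32 0.4 ] M tool [ 0.058 -0.005 -0.622] w 0.154
```

```bash
python3 -m handwheel '[[0.5,0,0,0,0,0],[0.5,0,0,0,0,0],[0,0,0,0,0,0],[0,0,0,0,0,0]]'; python3 -c "
from h import *
feel(8)"
```

```text
clock: 12.45
ee_pos: [0.5998, -0.0164, 0.0611]
tool_rot: [-0.075, 0.074, -0.703, 0.703]
ft_force: [-0.8, -1.6, 4.8]
width: 0.157
t 12.85 z [ 0.5996 -0.0164  0.0611] F tool [ 0.62 -4.05  0.56] sd [0.55 0.33 0.45] M tool [ 0.159  0.009 -0.224] w 0.162
```

```bash
python3 -m handwheel '[[0.25,0,0,0,0,0],[0,1,0,0,0,0],[0,0,0,0,0,0],[0,0,0,0,0,0]]'; python3 -c "
from h import *
feel(8)"
```

```text
clock: 13.25
ee_pos: [0.5995, -0.0164, 0.0602]
tool_rot: [0.075, -0.074, 0.703, -0.703]
ft_force: [-0.1, -1.2, 4.5]
width: 0.157
t 13.65 z [ 0.5995 -0.0164  0.0602] F tool [ 0.37 -4.97  0.28] sd [0.52 0.28 0.74] M tool [ 0.13  -0.004 -0.198] w 0.16
```

```bash
python3 -m handwheel '[[0.1,1,0,0,0,0],[0,1,0,0,0,0],[0,0,0,0,0,0],[0,0,0,0,0,0]]'; python3 -c "
from h import *
feel(8)"
```

```text
clock: 14.05
ee_pos: [0.5998, -0.0163, 0.0587]
tool_rot: [0.075, -0.074, 0.703, -0.703]
ft_force: [-0.4, -1.1, 6.5]
width: 0.154
t 14.45 z [ 0.5998 -0.0164  0.0587] F tool [ 0.92 -6.99  0.23] sd [0.48 0.53 0.38] M tool [ 0.033 -0.015 -0.181] w 0.16
```

```bash
python3 -m handwheel '[[0.2,1,0,0,0,0],[0,1,0,0,0,0],[0,0,0,0,0,0],[0,0,0,0,0,0]]'; python3 -c "
from h import *
feel(8)"
```

```text
clock: 14.85
ee_pos: [0.599, -0.0164, 0.0559]
tool_rot: [0.074, -0.074, 0.703, -0.703]
ft_force: [0.5, 0.2, 3.4]
width: 0.159
t 15.25 z [ 0.5989 -0.0164  0.056 ] F tool [-0.43 -2.52  0.34] sd [0.63 0.59 0.58] M tool [ 0.151 -0.008 -0.025] w 0.156
```

```bash
python3 -m handwheel '[[-0.2,1,0,0,0,0],[0,1,0,0,0,0],[0,0,0,0,0,0],[0,0,0,0,0,0]]'; python3 -c "
from h import *
feel(8)"
```

```text
clock: 15.65
ee_pos: [0.5989, -0.0164, 0.0537]
tool_rot: [0.074, -0.074, 0.703, -0.703]
ft_force: [0.7, 0.9, 1.6]
width: 0.156
t 16.05 z [ 0.5988 -0.0164  0.0538] F tool [-0.83 -0.08 -0.16] sd [0.73 0.32 0.44] M tool [ 0.048 -0.015  0.051] w 0.155
```

```bash
python3 -m handwheel '[[-0.3,1,0,0,0,0],[0,1,0,0,0,0],[0,0,0,0,0,0],[0,0,0,0,0,0]]'; python3 -c "
from h import *
feel(8)"
```

```text
clock: 16.45
ee_pos: [0.599, -0.0164, 0.0516]
tool_rot: [0.074, -0.075, 0.703, -0.703]
ft_force: [0.6, -0.0, -1.9]
width: 0.156
t 16.85 z [ 0.599  -0.0164  0.0517] F tool [-0.34  2.31  0.18] sd [0.53 0.31 0.52] M tool [ 0.113  0.003 -0.039] w 0.157
```

```bash
python3 -m handwheel '[[0,1,0,0,0,0],[0,1,0,0,0,0],[0,0,0,0,0,0],[0,0,0,0,0,0]]'; python3 -c "
from h import *
feel(8)"
```

```text
clock: 17.25
ee_pos: [0.5992, -0.0164, 0.0501]
tool_rot: [0.074, -0.074, 0.703, -0.703]
ft_force: [0.4, -0.0, 0.5]
width: 0.154
t 17.65 z [ 0.5993 -0.0164  0.0501] F tool [ 0.94 -0.72 -0.68] sd [0.34 0.46 0.54] M tool [-0.102  0.003 -0.43 ] w 0.158
```

```bash
python3 -m handwheel '[[0,0.5,0,0,0,0],[0,0.5,0,0,0,0],[0,0,0,0,0,0],[0,0,0,0,0,0]]'; python3 -c "
from h import *
feel(8)"
```

```text
clock: 18.05
ee_pos: [0.5994, -0.0164, 0.0497]
tool_rot: [0.074, -0.074, 0.703, -0.703]
ft_force: [-3.3, 1.1, 5.1]
width: 0.154
t 18.45 z [ 0.5994 -0.0164  0.0496] F tool [ 2.54 -5.99 -1.72] sd [0.41 0.54 0.54] M tool [-0.309 -0.006 -0.814] w 0.157
```

```bash
python3 -m handwheel '[[0.4,0.3,-0.4,0,0,0],[0,0.3,0,0,0,0],[0,0,0,0,0,0],[0,0,0,0,0,0]]'; python3 -c "
from h import *
feel(8)
snap('side','s7'); crop('s7',190,95,330,235,4,'s7c'); snap('wrist','w7'); crop('w7',190,60,330,260,3,'w7c')"
```

```text
clock: 18.85
ee_pos: [0.5994, -0.0163, 0.0495]
tool_rot: [0.075, -0.074, 0.703, -0.703]
ft_force: [-2.9, 0.8, 7.4]
width: 0.157
t 19.25 z [ 0.5994 -0.0163  0.0495] F tool [ 2.83 -8.37 -1.43] sd [0.52 0.33 0.27] M tool [-0.229 -0.001 -0.839] w 0.158
```

View pics/s7c.png

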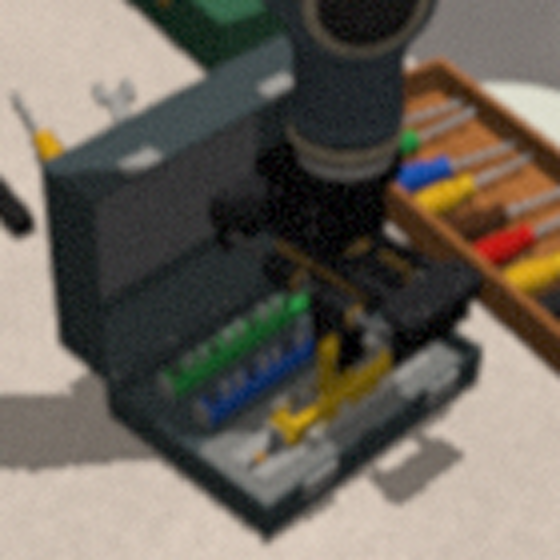

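View pics/w7c.png

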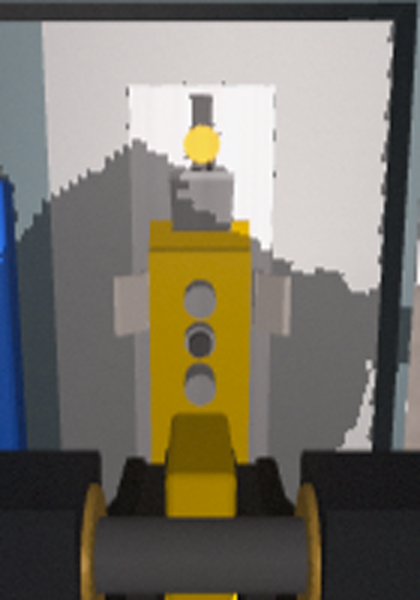

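```bash
python3 -m handwheel '[[0,0,0,0,0,0],[0,0,0,0,0,0],[0,0,0,0,0,0],[0,0,0,0,0,0]]' 32; python3 -m handwheel '[[0,-5,0,0,0,0],[0,-20,0,0,0,0],[0,-30,0,0,0,0],[30,-30,0,0,0,0],[40,-30,0,0,0,0],[40,-20,0,0,0,0],[0,0,0,0,0,0],[0,0,0,0,0,0]]';python3 -c "
from h import *
feel(2)
snap('side','s8'); crop('s8',190,95,330,235,4,'s8c'); snap('wrist','w8'); crop('w8',190,30,330,210,3.3,'w8c')
print(T_tool()[:3,3])"
```

```text
clock: 19.75
ee_pos: [0.5989, -0.0162, 0.0482]
tool_rot: [-0.074, 0.074, -0.703, 0.703]
ft_force: [-0.1, -0.2, 0.4]
width: 0.311
clock: 20.55
ee_pos: [0.4915, -0.0388, 0.1843]
tool_rot: [0.075, -0.073, 0.704, -0.702]
ft_force: [0.1, -0.1, -0.7]
width: 0.32
t 20.65 z [ 0.4921 -0.0385  0.1833] F tool [ 0.22 -0.22  0.03] sd [0.81 0.58 0.13] M tool [ 0.056 -0.033 -0.142] w 0.326
[ 0.4919358  -0.038751    0.18280875]
```

View pics/s8c.png

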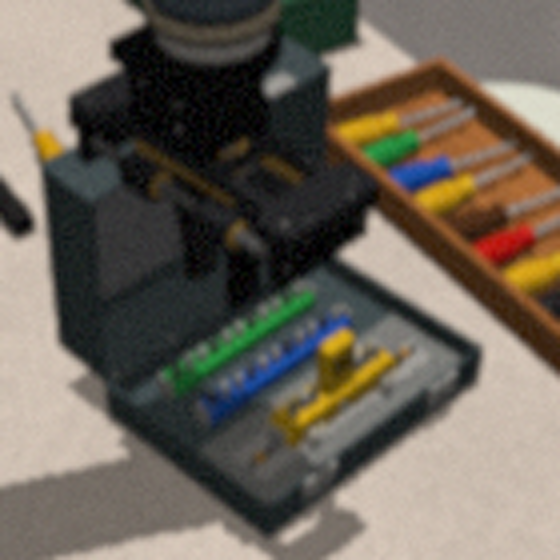

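View pics/w8.png

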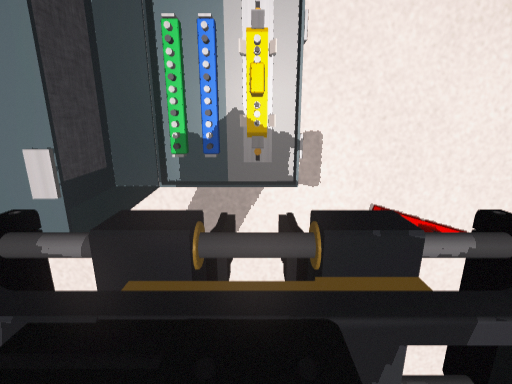

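```bash
python3 -c "
from h import *
crop('w8',210,0,310,170,3.5,'w8d')
snap('top','t8'); crop('t8',165,110,295,230,6,'t8c')"
```

```text
(no output)
```

View pics/w8d.png

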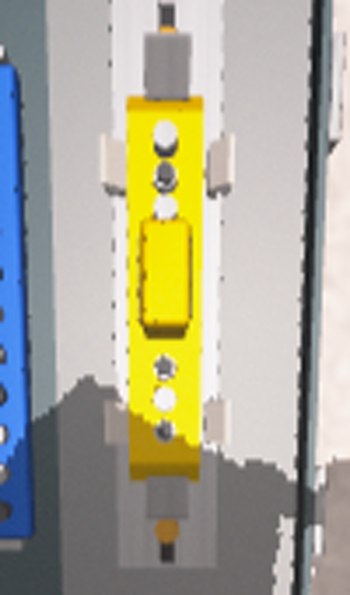

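View pics/t8c.png

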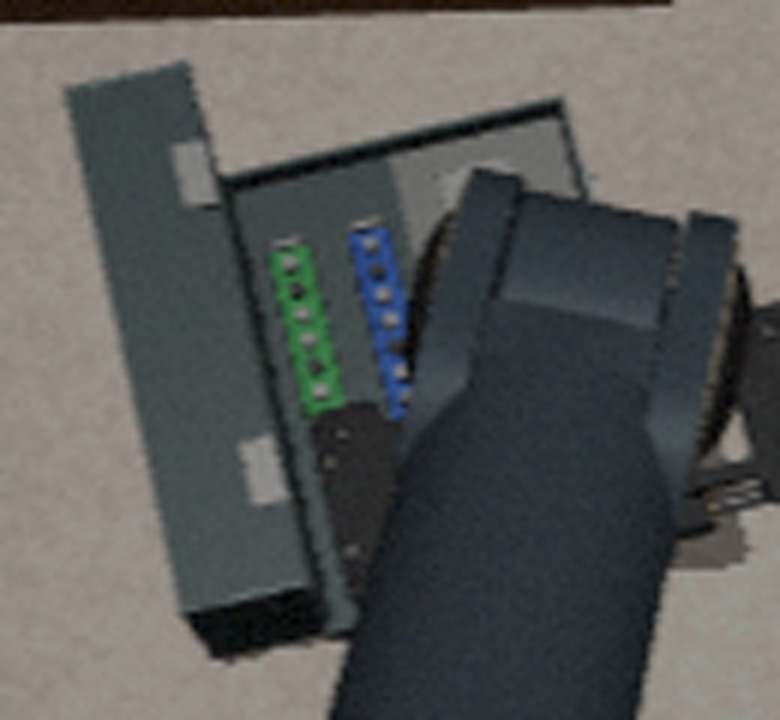

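```bash
cat >> h.py <<'E'
YAW=np.radians(12.0); EX=np.array([np.cos(YAW),np.sin(YAW),0]); EY=np.array([-np.sin(YAW),np.cos(YAW),0])
BAY=np.array([.600,-.0185,.022]); # plate middle
def incase(P): d=np.array(P)-BAY; return np.array([d@EX,d@EY,d[2]])*1000
E
python3 - <<'E'
from h import *
t=load("top0"); q=lambda u,v:(165+u/6,110+v/6)
for z in (.2,.21,.22):
  print(z,[incase(onz(t,*q(u,v),z)).round(0) for u,v in((187,65),(310,585),(65,88),(185,612))])
print("rim corners",[incase(onz(t,*q(u,v),.041)).round(0) for u,v in((560,103),(674,550),(228,180),(330,635))])
s=load("side0"); k=lambda u,v:(190+u/3,95+v/3)
for n,u,v in (("inner top near",40,128),("outer",0,0)): pass
# side view: free edge corners
print("tri inner near corner", incase(tri((s,*k(46,155)),(t,*q(310,585)))).round(0), "inner far", incase(tri((s,*k(245,45)),(t,*q(187,65)))).round(0),"outer near",incase(tri((s,*k(33,122)),(t,*q(185,612)))).round(0))
E
```

```text
0.2 [array([112., 117., 178.]), array([-120.,  115.,  178.]), array([114., 170., 178.]), array([-119.,  168.,  178.])]
0.21 [array([108., 116., 188.]), array([-121.,  114.,  188.]), array([111., 169., 188.]), array([-120.,  167.,  188.])]
0.22 [array([105., 115., 198.]), array([-123.,  114.,  198.]), array([107., 168., 198.]), array([-121.,  166.,  198.])]
rim corners [array([106., -47.,  19.]), array([-121.,  -48.,   19.]), array([106., 119.,  19.]), array([-122.,  120.,   19.])]
tri inner near corner [-131.  119.  195.] inner far [103. 116. 201.] outer near [-121.  165.  198.]
```

View pics/s8.png

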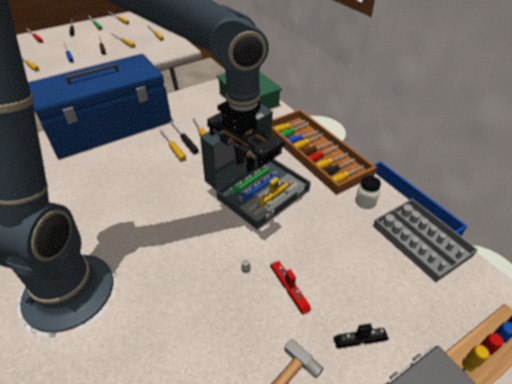

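```bash
python3 -m handwheel '[[0,-40,0,0,0,0],[0,-45,0,0,0,0],[-20,-30,-20,0,0,0],[-20,0,-40,0,0,0],[-20,0,-40,0,0,0],[-20,0,-40,0,0,0],[-20,0,-40,0,0,0],[-2,0,-20,0,0,0]]' 0; python3 - <<'E'
from h import *
feel(2)
print(need([.5502,.1795,.193],-78)); print(incase(T_tool()[:3,3]))
snap("side","s9")
E
```

```text
clock: 21.6
ee_pos: [0.55, 0.1836, 0.2966]
tool_rot: [-0.076, 0.077, -0.702, 0.704]
ft_force: [0.3, 0.3, 0.2]
width: 0.005
t 21.7 z [0.5489 0.1826 0.2966] F tool [ 0.08  0.35 -1.62] sd [0.1  1.08 0.06] M tool [-0.08  -0.048 -0.14 ] w 0.004
(array([ -0.8, 103.6,   3.2]), array([-0.08,  0.48,  0.15]))
[ -8.14668523 207.3119096  274.55119941]
```

View pics/s9.png

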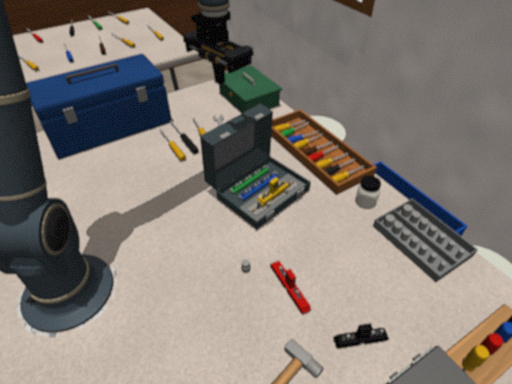

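```bash
python3 -m handwheel '[[-1,25,0,0,0,0],[0,40,0,0,0,0],[0,30,0,0,0,0],[0,9,0,0,0,0],[0,0,0,0,0,0],[0,0,0,0,0,0]]'; python3 - <<'E'
from h import *
feel(3)
print(incase(T_tool()[:3,3]))
crop("s9",190,95,330,235,5,"s9c"); snap("side","s10"); crop("s10",150,40,350,240,3,"s10c")
E
```

```text
clock: 22.35
ee_pos: [0.5516, 0.1772, 0.1959]
tool_rot: [0.075, -0.073, 0.703, -0.703]
ft_force: [1.1, -0.1, 0.1]
width: 0.008
t 22.5 z [0.5514 0.178  0.1961] F tool [0.22 0.01 0.34] sd [0.23 0.26 0.37] M tool [ 0.018  0.003 -0.178] w 0.004
[ -6.68602009 202.26338959 174.09820484]
```

View pics/s9c.png

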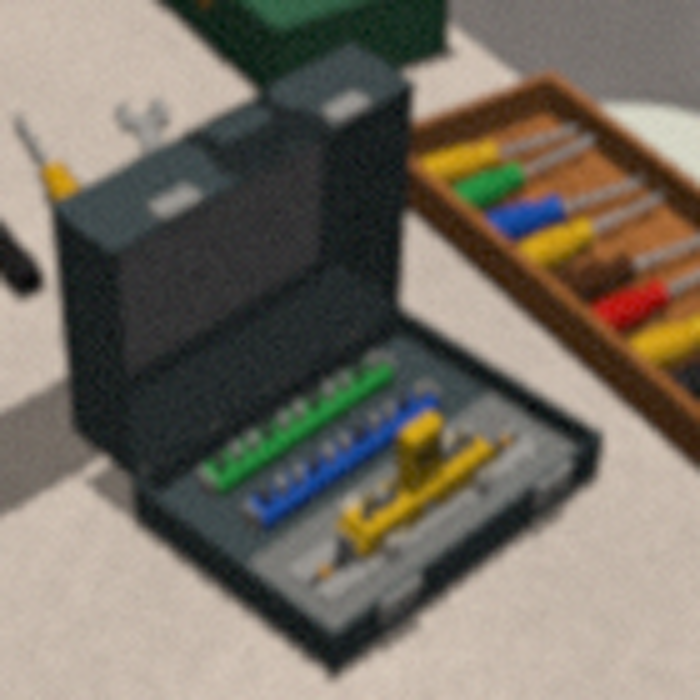

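View pics/s10c.png

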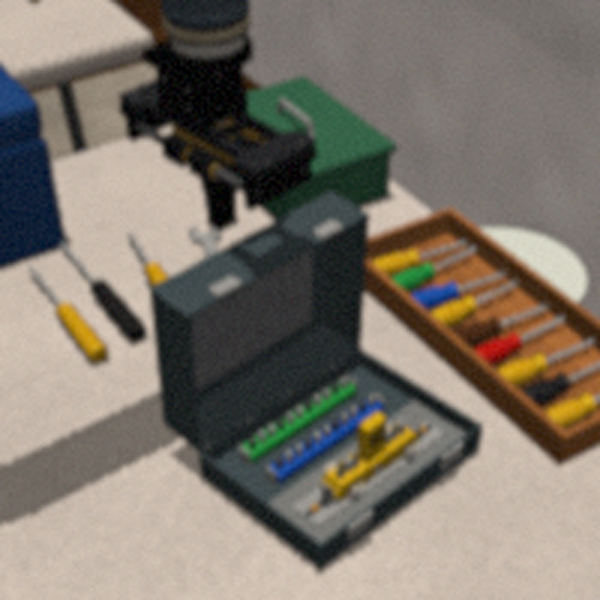

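```bash
python3 - <<'E'
from h import *
p=incase(T_tool()[:3,3]); print(p)
def P(th,r=152): return np.array([121-r*np.cos(th)+54*np.sin(th)+15, 19+r*np.sin(th)+54*np.cos(th)])
ths=np.linspace(1.53,0,37); prev=p[1:]
for th in ths:
    q=P(th); d=q-prev; prev=q; print(round(th,2),"dy",round(-d[1],1),"dz",round(-d[0],1),q.round(0))
E
```

```text
[ -6.92087203 202.46824515 173.86032808]
1.53 dy 0.8 dz 18.7 [184. 173.]
1.49 dy -1.9 dz 6.6 [177. 175.]
1.44 dy -1.6 dz 6.7 [171. 177.]
1.4 dy -1.3 dz 6.7 [164. 178.]
1.36 dy -1.0 dz 6.8 [157. 179.]
1.32 dy -0.7 dz 6.8 [150. 180.]
1.27 dy -0.5 dz 6.8 [143. 180.]
1.23 dy -0.2 dz 6.9 [136. 180.]
1.19 dy 0.1 dz 6.9 [130. 180.]
1.15 dy 0.4 dz 6.8 [123. 180.]
1.1 dy 0.7 dz 6.8 [116. 179.]
1.06 dy 1.0 dz 6.8 [109. 178.]
1.02 dy 1.3 dz 6.7 [102. 177.]
0.98 dy 1.6 dz 6.7 [ 96. 175.]
0.94 dy 1.8 dz 6.6 [ 89. 173.]
0.89 dy 2.1 dz 6.5 [ 83. 171.]
0.85 dy 2.4 dz 6.4 [ 76. 169.]
0.81 dy 2.7 dz 6.3 [ 70. 166.]
0.76 dy 2.9 dz 6.2 [ 64. 163.]
0.72 dy 3.2 dz 6.1 [ 58. 160.]
0.68 dy 3.5 dz 5.9 [ 52. 157.]
0.64 dy 3.7 dz 5.8 [ 46. 153.]
0.6 dy 3.9 dz 5.6 [ 40. 149.]
0.55 dy 4.2 dz 5.4 [ 35. 145.]
0.51 dy 4.4 dz 5.3 [ 30. 140.]
0.47 dy 4.6 dz 5.1 [ 25. 136.]
0.43 dy 4.8 dz 4.9 [ 20. 131.]
0.38 dy 5.0 dz 4.6 [ 15. 126.]
0.34 dy 5.2 dz 4.4 [ 11. 121.]
0.3 dy 5.4 dz 4.2 [  7. 115.]
0.25 dy 5.6 dz 4.0 [  3. 110.]
0.21 dy 5.8 dz 3.7 [ -1. 104.]
0.17 dy 5.9 dz 3.5 [-5. 98.]
0.13 dy 6.0 dz 3.2 [-8. 92.]
0.08 dy 6.2 dz 3.0 [-11.  86.]
0.04 dy 6.3 dz 2.7 [-14.  79.]
0.0 dy 6.4 dz 2.4 [-16.  73.]
```

```bash
python3 -m handwheel '[[0,0,6,0,0,0],[0,0,6,0,0,0],[0,0,5,0,0,0],[0,-1,5,0,0,0],[0,-2,5,0,0,0],[0,-2,6,0,0,0]]'; python3 -c "
from h import *
print(T_tool()[:3,:3].T@bot.get_obs()['ft_force'],incase(T_tool()[:3,3]))"
```

```text
clock: 23.15
ee_pos: [0.5573, 0.1454, 0.1996]
tool_rot: [-0.074, 0.074, -0.703, 0.703]
ft_force: [0.2, -0.3, 1.2]
width: 0.006
[-0.12150874 -1.17146509  0.30446841] [ -7.7412006  169.18408697 177.57501092]
```

```bash
python3 -c "
from h import *
feel(3)
snap('side','s11'); crop('s11',150,40,350,240,3,'s11c')"
```

```text
t 23.3 z [0.5575 0.1448 0.1997] F tool [ 0.27 -0.27  0.49] sd [0.3  0.78 0.36] M tool [ 0.068 -0.021 -0.13 ] w 0.005
```

View pics/s11c.png

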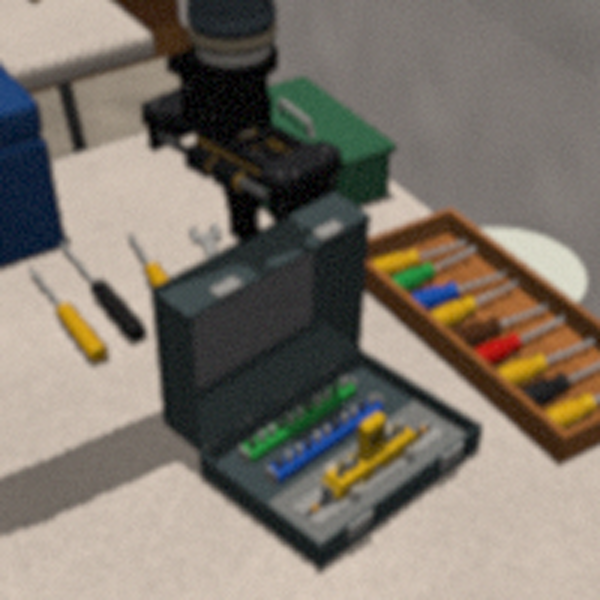

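```bash
python3 -m handwheel '[[0,-1.5,6.7,0,0,0],[0,-1.3,6.7,0,0,0],[0,-1,6.8,0,0,0],[0,-0.5,6.8,0,0,0]]'; python3 -c "
from h import *
feel(3);print(incase(T_tool()[:3,3]))
snap('side','s12'); crop('s12',150,40,350,240,3,'s12c')"
```

```text
clock: 23.75
ee_pos: [0.563, 0.1185, 0.2039]
tool_rot: [0.074, -0.074, 0.703, -0.703]
ft_force: [-0.0, 0.3, -0.7]
width: 0.005
t 23.9 z [0.5629 0.1185 0.2039] F tool [ 0.07 -0.16  0.27] sd [0.12 0.57 0.44] M tool [ 0.087  0.007 -0.177] w 0.003
[ -7.76439573 141.69066311 181.85210755]
```

View pics/s12c.png

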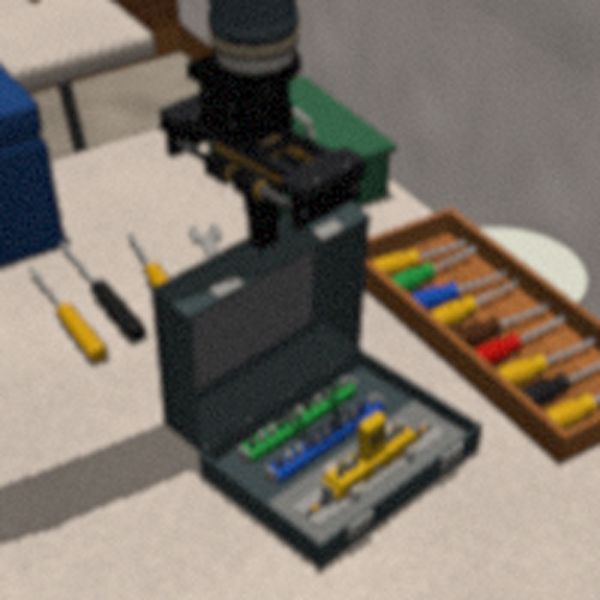

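```bash
python3 - <<'E'
from h import *
s=load("s12"); T=T_tool()
P=lambda x,y,z: BAY+EX*x/1e3+EY*y/1e3+np.array([0,0,z/1e3])
k=lambda p:(round((p[0]-150)*3),round((p[1]-40)*3))
print("tcp",k(proj(s,T[:3,3])))
for z in (165,180,191): print(z,[k(proj(s,P(x,y,z))) for x,y in((-122,115),(107,115),(-122,168),(107,168))])
print("rim",[k(proj(s,P(x,y,19))) for x,y in((-122,-49),(107,-49),(-122,121),(107,121))])
snap("top","t12"); crop("t12",165,60,295,230,4,"t12c"); snap("wrist","w12")
E
```

```text
tcp (263, 262)
165 [(190, 342), (368, 240), (153, 316), (330, 219)]
180 [(189, 329), (368, 227), (151, 303), (330, 206)]
191 [(188, 319), (368, 217), (150, 293), (330, 197)]
rim [(319, 548), (481, 427), (199, 455), (360, 351)]
```

View pics/t12c.png

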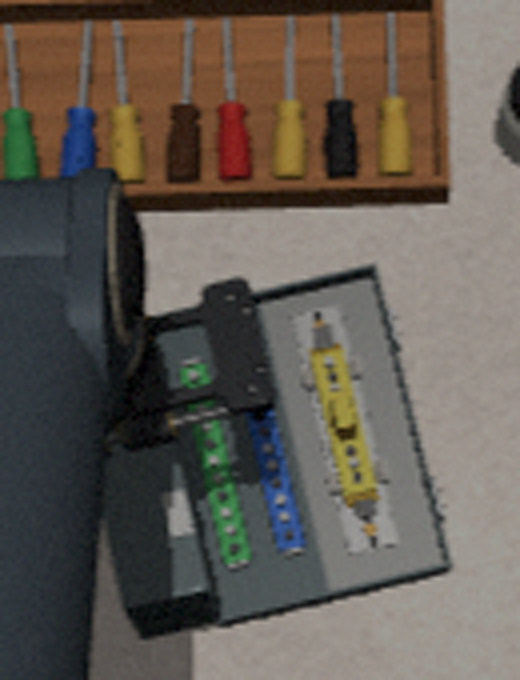

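View pics/w12.png

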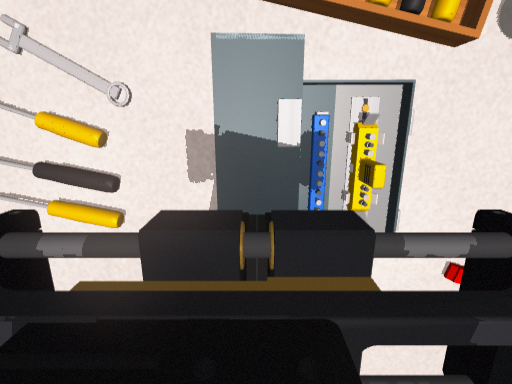

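```bash
python3 - <<'E'
from h import *
c=load("w12"); print(c["W"][:3,3])
crop("w12",180,10,420,240,3,"w12c")
for z in (.18,.19,.2,.21,.22):
    L=[incase(onz(c,u,v,z)) for u,v in((212,36),(303,36),(217,205),(303,205))]
    print(z,[l.round(0)[:2] for l in L])
E
```

```text
[0.62883564 0.1338814  0.38522423]
0.18 [array([117., 174.]), array([117., 111.]), array([ -5., 175.]), array([ -5., 106.])]
0.19 [array([115., 172.]), array([115., 113.]), array([ -2., 173.]), array([ -2., 108.])]
0.2 [array([112., 171.]), array([112., 114.]), array([  2., 172.]), array([  2., 109.])]
0.21 [array([109., 169.]), array([109., 116.]), array([  5., 170.]), array([  5., 111.])]
0.22 [array([106., 168.]), array([106., 117.]), array([  8., 169.]), array([  8., 113.])]
```

View pics/w12c.png

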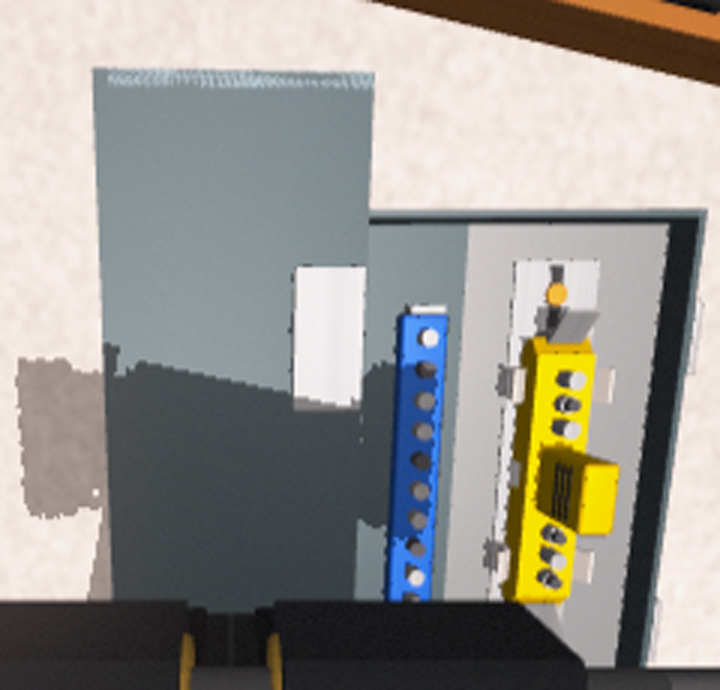

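```bash
python3 - <<'E'
from h import *
a=[load(n)["frame"][85:175,195:290] for n in("s10","s12")]
im=np.vstack([cv2.resize(x[:,:,::-1],None,fx=3.3,fy=3.3,interpolation=cv2.INTER_CUBIC) for x in a]); 
im=np.clip(im.astype(float)*1.7,0,255).astype(np.uint8)
cv2.imwrite("pics/cmp.png",im)
E
```

```text
(no output)
```

View pics/cmp.png

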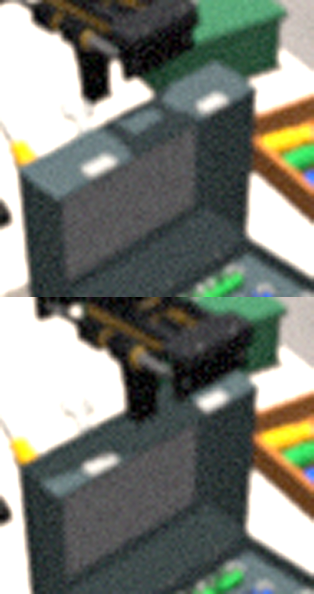

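```bash
python3 -m handwheel '[[0,-2,-25,0,0,0],[0,-2,-30,0,0,0],[0,8,-5,0,0,0],[0,15,0,0,0,0],[0,10,0,0,0,0],[0,0,0,0,0,0],[0,0,0,0,0,0]]'; python3 -c "
from h import *
feel(2);print(incase(T_tool()[:3,3]))
snap('side','s13'); crop('s13',150,40,350,240,3,'s13c')"
```

```text
clock: 24.75
ee_pos: [0.5504, 0.1766, 0.1743]
tool_rot: [-0.073, 0.074, -0.703, 0.704]
ft_force: [-0.9, -0.0, 0.1]
width: 0.002
t 24.85 z [0.5508 0.1771 0.1751] F tool [-0.46 -0.18  0.05] sd [0.65 0.39 0.08] M tool [ 0.022  0.013 -0.129] w 0.006
[ -7.43922822 201.59713096 153.09324415]
```

View pics/s13c.png

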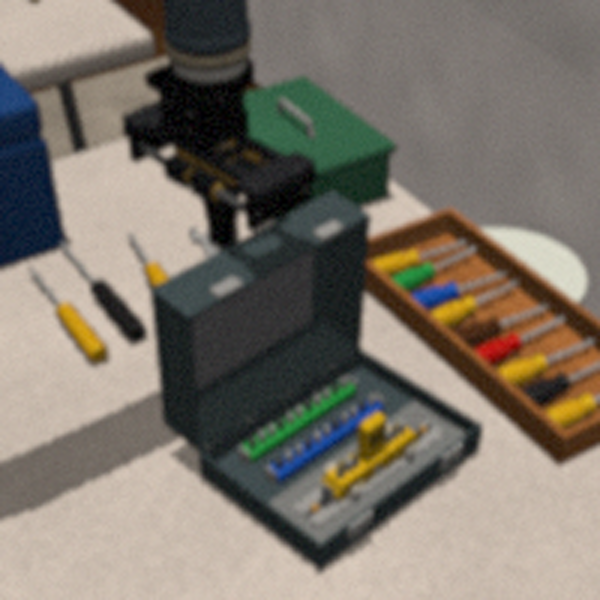

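```bash
python3 -m handwheel '[[0,0,6,0,0,0],[0,0,6,0,0,0],[0,0,6,0,0,0],[0,0,6,0,0,0],[0,0,5,0,0,0],[0,0,5,0,0,0]]'; python3 -c "
from h import *
feel(2);print(incase(T_tool()[:3,3]))
snap('side','s14'); crop('s14',150,40,350,240,3,'s14c')"
```

```text
clock: 25.5
ee_pos: [0.5576, 0.1462, 0.1753]
tool_rot: [0.075, -0.074, 0.704, -0.702]
ft_force: [-0.7, 4.0, 3.7]
width: 0.005
t 25.6 z [0.5579 0.1447 0.1753] F tool [ 0.33 -3.29 -2.9 ] sd [0.61 0.16 0.05] M tool [-0.734 -0.03  -0.132] w 0.008
[ -7.20361354 168.40410659 153.290754  ]
```

View pics/s14c.png

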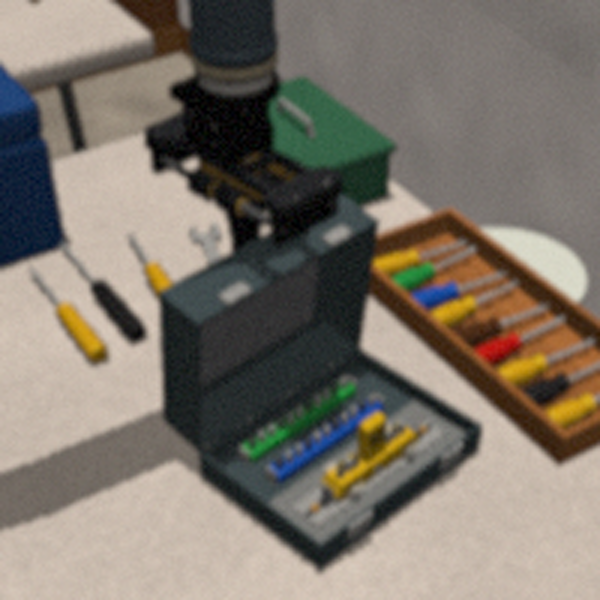

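```bash
python3 - <<'E'
from h import *
p=incase(T_tool()[:3,3])
for h in (8,14):
    y=p[1]-h-121; z=p[2]-19; R_=np.hypot(y,z); r=np.sqrt(R_**2-54**2)
    th=np.pi-np.arctan2(z,y)-np.arctan2(54,r); print(h,"th",th,"r",r)
    P=lambda t: np.array([121-r*np.cos(t)+54*np.sin(t)+h, 19+r*np.sin(t)+54*np.cos(t)])
    prev=p[1:]; out=[]
    for t in np.arange(th-.05,0,-.05):
        q=P(t); d=q-prev; prev=q; out.append((round(-d[1],1),round(-d[0],1)))
    print(out,P(0))
E
```

```text
8 th 1.460065334291986 r 128.89614719861072
[(np.float64(-1.8), np.float64(6.8)), (np.float64(-1.5), np.float64(6.8)), (np.float64(-1.1), np.float64(6.9)), (np.float64(-0.8), np.float64(6.9)), (np.float64(-0.4), np.float64(7.0)), (np.float64(-0.1), np.float64(7.0)), (np.float64(0.3), np.float64(7.0)), (np.float64(0.6), np.float64(7.0)), (np.float64(1.0), np.float64(6.9)), (np.float64(1.3), np.float64(6.9)), (np.float64(1.7), np.float64(6.8)), (np.float64(2.0), np.float64(6.7)), (np.float64(2.3), np.float64(6.6)), (np.float64(2.6), np.float64(6.5)), (np.float64(3.0), np.float64(6.3)), (np.float64(3.3), np.float64(6.2)), (np.float64(3.6), np.float64(6.0)), (np.float64(3.9), np.float64(5.8)), (np.float64(4.2), np.float64(5.6)), (np.float64(4.4), np.float64(5.4)), (np.float64(4.7), np.float64(5.2)), (np.float64(5.0), np.float64(4.9)), (np.float64(5.2), np.float64(4.7)), (np.float64(5.4), np.float64(4.4)), (np.float64(5.6), np.float64(4.1)), (np.float64(5.8), np.float64(3.8)), (np.float64(6.0), np.float64(3.5)), (np.float64(6.2), np.float64(3.2)), (np.float64(6.3), np.float64(2.9))] [ 0.1
[... 404 characters left out ...]
64(1.6), np.float64(6.7)), (np.float64(1.9), np.float64(6.6)), (np.float64(2.2), np.float64(6.5)), (np.float64(2.6), np.float64(6.4)), (np.float64(2.9), np.float64(6.3)), (np.float64(3.2), np.float64(6.1)), (np.float64(3.5), np.float64(6.0)), (np.float64(3.8), np.float64(5.8)), (np.float64(4.1), np.float64(5.6)), (np.float64(4.3), np.float64(5.4)), (np.float64(4.6), np.float64(5.1)), (np.float64(4.9), np.float64(4.9)), (np.float64(5.1), np.float64(4.7)), (np.float64(5.3), np.float64(4.4)), (np.float64(5.5), np.float64(4.1)), (np.float64(5.7), np.float64(3.8)), (np.float64(5.9), np.float64(3.6)), (np.float64(6.1), np.float64(3.3)), (np.float64(6.2), np.float64(2.9))] [ 7.81073485 73.        ]
```

```bash
python3 -m handwheel '[[0,-1.6,6.8,0,0,0],[0,-1.4,6.8,0,0,0],[0,-1,6.9,0,0,0],[0,-0.6,6.9,0,0,0],[0,-0.3,7,0,0,0],[0,0,7,0,0,0]]'; python3 -c "
from h import *
feel(2);print(incase(T_tool()[:3,3]))
snap('side','s15'); crop('s15',150,40,350,240,3,'s15c')"
```

```text
clock: 26.25
ee_pos: [0.5659, 0.1034, 0.1795]
tool_rot: [-0.074, 0.074, -0.703, 0.703]
ft_force: [0.7, 3.2, -0.4]
width: 0.006
t 26.35 z [0.5658 0.1018 0.1795] F tool [-0.91  0.32 -0.12] sd [0.54 0.84 0.17] M tool [-0.191  0.028 -0.012] w -0.0
[ -8.39408561 124.81453484 157.52434361]
```

View pics/s15c.png

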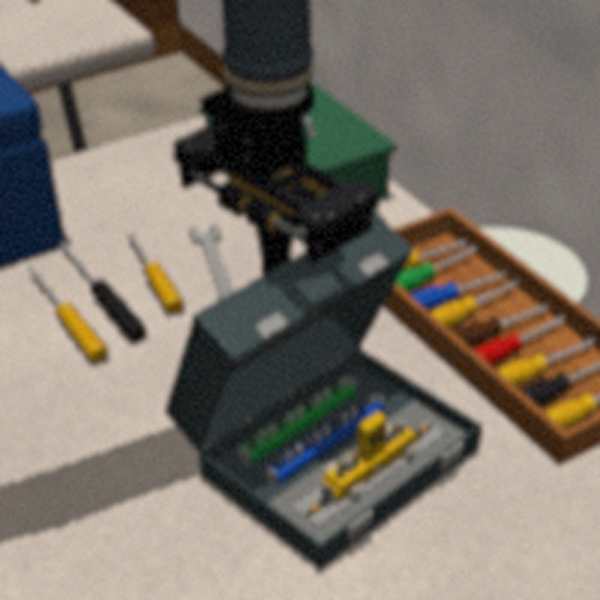

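```bash
python3 -m handwheel '[[0,0.3,7,0,0,0],[0,0.7,7,0,0,0],[0,1,6.9,0,0,0],[0,1.4,6.9,0,0,0],[0,1.8,6.8,0,0,0],[0,2.1,6.7,0,0,0],[0,2.4,6.6,0,0,0],[0,2.7,6.5,0,0,0]]'; python3 -c "
from h import *
feel(2);print(incase(T_tool()[:3,3]))
snap('side','s16'); crop('s16',150,40,350,240,3,'s16c')"
```

```text
clock: 27.2
ee_pos: [0.5775, 0.05, 0.1672]
tool_rot: [-0.074, 0.074, -0.703, 0.703]
ft_force: [-2.0, 1.1, 2.6]
width: 0.004
t 27.3 z [0.5779 0.0492 0.167 ] F tool [0.15 0.03 0.02] sd [1.21 0.32 0.33] M tool [-0.114  0.004 -0.211] w 0.002
[ -7.53897607  70.78998701 145.02810347]
```

View pics/s16c.png

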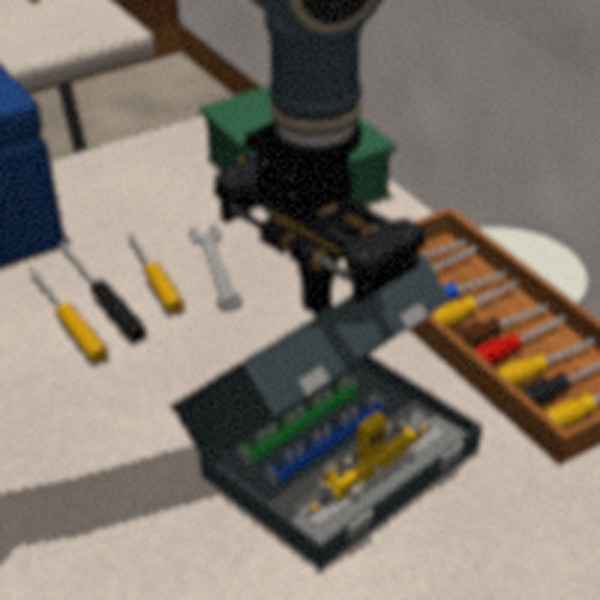

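```bash
python3 -m handwheel '[[0,3,6.3,0,0,0],[0,3.4,6.2,0,0,0],[0,3.7,6,0,0,0],[0,4,5.8,0,0,0],[0,4.3,5.6,0,0,0],[0,4.5,5.4,0,0,0],[0,4.8,5.2,0,0,0],[0,5,4.9,0,0,0]]'; python3 -c "
from h import *
feel(2);print(incase(T_tool()[:3,3]))
snap('side','s17'); crop('s17',150,40,350,240,3,'s17c')"
```

```text
clock: 28.15
ee_pos: [0.5868, 0.0059, 0.134]
tool_rot: [-0.074, 0.074, -0.703, 0.703]
ft_force: [0.3, -0.7, 2.5]
width: 0.005
t 28.25 z [0.5859 0.0058 0.1333] F tool [-0.41  0.25 -0.32] sd [0.6  0.1  0.73] M tool [ 0.066  0.052 -0.133] w 0.005
[ -8.78199371  26.68490959 111.34522593]
```

View pics/s17c.png

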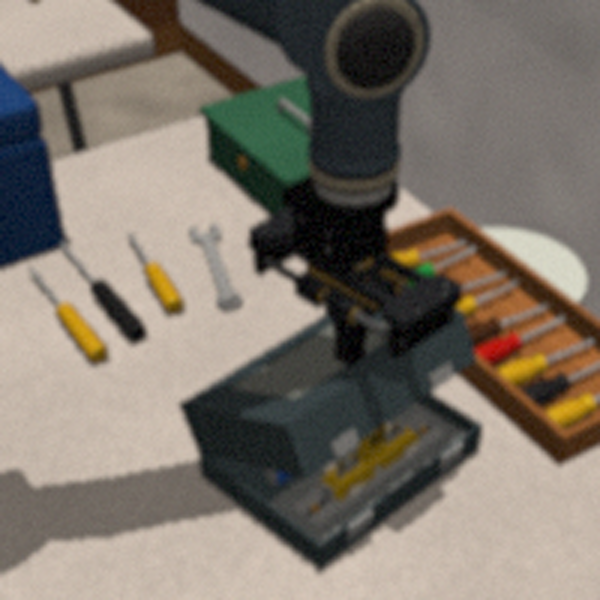

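```bash
python3 -m handwheel '[[0,4,3.5,0,0,0],[0,4,3.3,0,0,0],[0,4,3,0,0,0],[0,4,2.7,0,0,0],[0,4,2.5,0,0,0]]'; python3 -c "
from h import *
feel(2);print(incase(T_tool()[:3,3]))
snap('side','s18'); crop('s18',150,40,350,240,3,'s18c')"
```

```text
clock: 28.8
ee_pos: [0.5902, -0.0086, 0.1143]
tool_rot: [-0.074, 0.074, -0.703, 0.703]
ft_force: [0.0, -0.8, 2.9]
width: 0.006
t 28.9 z [ 0.5897 -0.0083  0.1138] F tool [-0.26 -1.11 -0.7 ] sd [0.05 0.09 0.37] M tool [ 0.055  0.004 -0.153] w 0.007
[-7.95203723 12.07365955 91.81582805]
```

View pics/s18c.png

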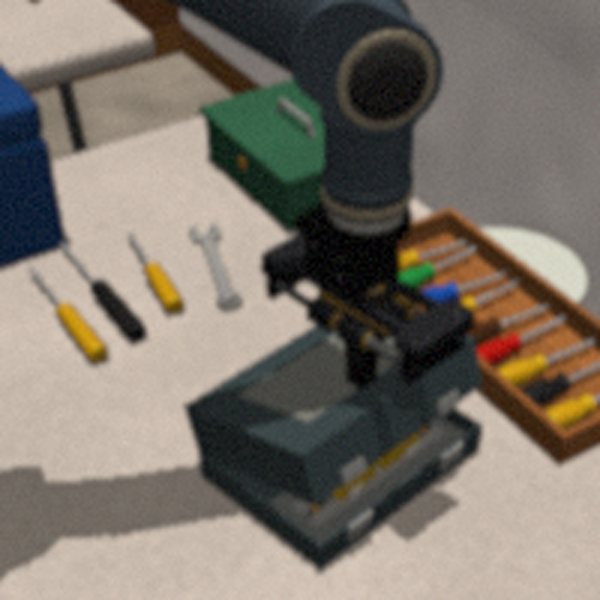

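```bash
python3 -m handwheel '[[0,3,1.6,0,0,0],[0,3,1.5,0,0,0],[0,3,1.4,0,0,0],[0,3,1.3,0,0,0]]'; python3 -c "
from h import *
feel(1);print(incase(T_tool()[:3,3]))"
```

```text
clock: 29.35
ee_pos: [0.5915, -0.014, 0.1025]
tool_rot: [-0.074, 0.074, -0.703, 0.703]
ft_force: [0.3, -0.7, 1.6]
width: 0.006
t 29.4 z [ 0.5912 -0.0141  0.1019] F tool [-0.67 -0.72  0.99] sd [0. 0. 0.] M tool [ 0.185 -0.017 -0.064] w 0.006
[-7.71949564  6.16427202 79.92217106]
```

```bash
python3 -m handwheel '[[0,2,0.8,0,0,0],[0,2,0.8,0,0,0]]'; python3 -c "
from h import *
feel(2);print(incase(T_tool()[:3,3]))
snap('side','s19'); crop('s19',150,40,350,240,3,'s19c')"
```

```text
clock: 29.6
ee_pos: [0.5916, -0.0154, 0.0984]
tool_rot: [-0.074, 0.074, -0.703, 0.703]
ft_force: [0.6, -1.3, 1.9]
width: 0.002
t 29.7 z [ 0.5913 -0.0151  0.0981] F tool [-0.59 -0.67  0.47] sd [0.09 0.12 0.23] M tool [ 0.128  0.034 -0.094] w 0.004
[-7.81265148  5.09287626 76.12831692]
```

View pics/s19c.png

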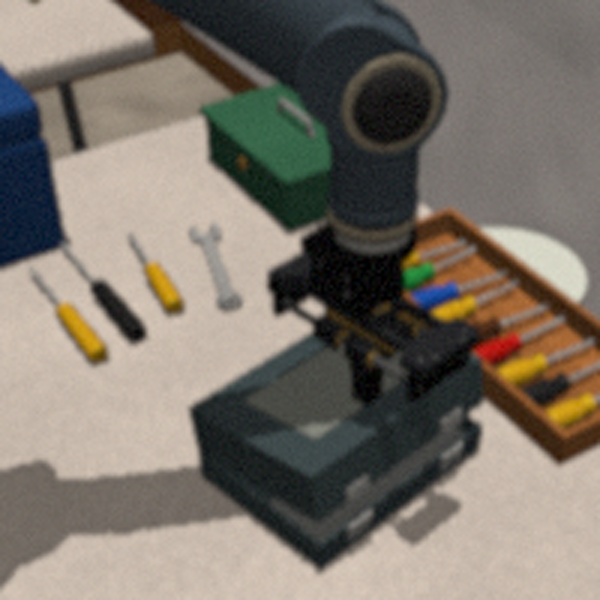

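```bash
python3 -m handwheel '[[0,2,0.7,0,0,0],[0,2,0.7,0,0,0],[0,2,0.6,0,0,0]]'; python3 -m handwheel '[[0,2,0.5,0,0,0],[0,1,0.3,0,0,0]]'; python3 -c "
from h import *
feel(2);print(incase(T_tool()[:3,3]))
snap('side','s20'); crop('s20',150,40,350,240,3,'s20c')"
```

```text
clock: 30.05
ee_pos: [0.592, -0.0176, 0.0925]
tool_rot: [-0.074, 0.074, -0.703, 0.703]
ft_force: [-0.5, -0.7, 1.3]
width: 0.01
clock: 30.25
ee_pos: [0.5922, -0.0181, 0.0893]
tool_rot: [-0.074, 0.074, -0.703, 0.703]
ft_force: [0.2, 0.1, 0.9]
width: 0.004
t 30.35 z [ 0.5921 -0.0179  0.0893] F tool [-0.25 -0.35  0.06] sd [0.01 0.31 0.13] M tool [ 0.095  0.032 -0.181] w 0.006
[-7.63034214  2.28325276 67.27720475]
```

View pics/s20c.png

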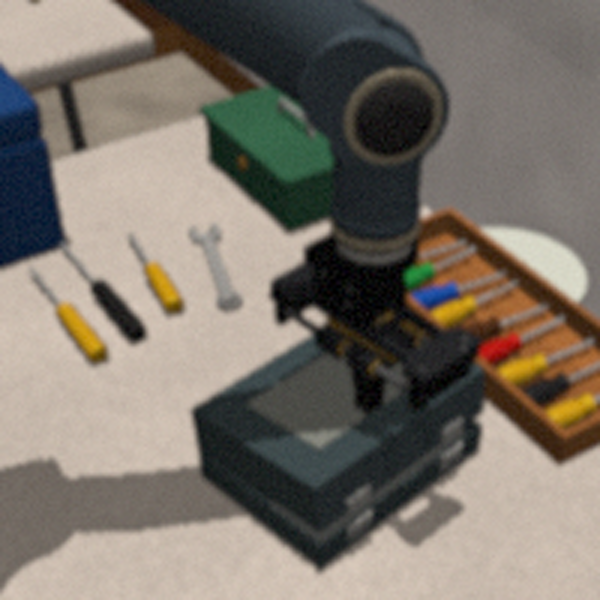

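```bash
python3 -m handwheel '[[0,1.5,0.3,0,0,0],[0,1.5,0.3,0,0,0],[0,1,0.2,0,0,0]]'; python3 -c "
from h import *
feel(2);print(incase(T_tool()[:3,3]))"
```

```text
clock: 30.7
ee_pos: [0.5924, -0.019, 0.0855]
tool_rot: [-0.074, 0.074, -0.703, 0.703]
ft_force: [-0.2, -1.3, 2.2]
width: 0.008
t 30.8 z [ 0.5923 -0.0188  0.0854] F tool [-0.09 -1.19  1.25] sd [0.15 0.58 0.16] M tool [ 0.185 -0.01  -0.142] w 0.004
[-7.60364336  1.3199708  63.39067127]
```

```bash
python3 -m handwheel '[[0,1,0.1,0,0,0],[0,1,0.1,0,0,0],[0,0,0,0,0,0]]'; python3 -c "
from h import *
feel(2);print(incase(T_tool()[:3,3]))
snap('side','s21'); crop('s21',150,40,350,240,3,'s21c')"
```

```text
clock: 31.1
ee_pos: [0.5923, -0.0189, 0.0834]
tool_rot: [0.074, -0.074, 0.703, -0.703]
ft_force: [-0.8, 0.1, 1.1]
width: 0.002
t 31.2 z [ 0.5922 -0.0187  0.0834] F tool [-0.17 -1.04  0.22] sd [0.52 0.06 0.37] M tool [ 0.162 -0.034 -0.114] w 0.007
[-7.6242687   1.42085464 61.39460118]
```

View pics/s21c.png

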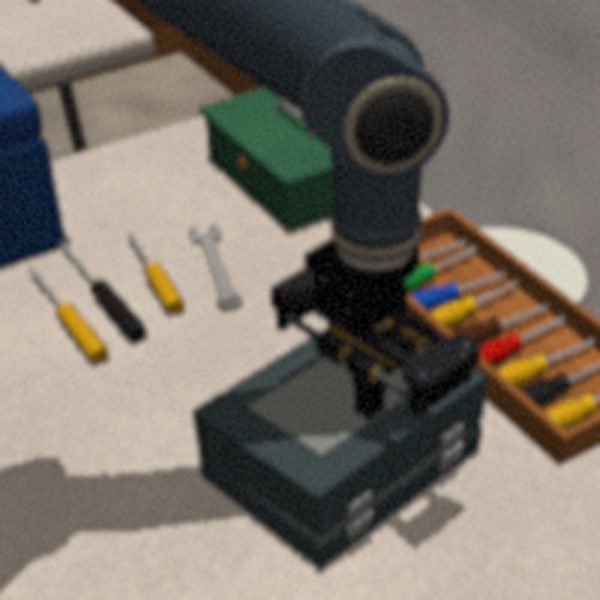

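```bash
python3 -m handwheel '[[0,1,0,0,0,0],[0,1,0,0,0,0],[0,0,0,0,0,0]]'; python3 -c "
from h import *
feel(2)"
```

```text
clock: 31.55
ee_pos: [0.5923, -0.0189, 0.0814]
tool_rot: [0.074, -0.074, 0.703, -0.703]
ft_force: [0.1, 0.2, 1.3]
width: 0.01
t 31.65 z [ 0.5923 -0.0188  0.0814] F tool [ 0.03 -0.45  0.36] sd [0.38 0.19 0.36] M tool [ 0.144  0.01  -0.15 ] w 0.004
```

```bash
python3 -m handwheel '[[0,1,0,0,0,0],[0,0.5,0,0,0,0],[0,0,0,0,0,0]]'; python3 -c "
from h import *
feel(2)"
```

```text
clock: 31.95
ee_pos: [0.5923, -0.0189, 0.0799]
tool_rot: [0.074, -0.074, 0.703, -0.703]
ft_force: [0.5, -1.2, 1.2]
width: 0.005
t 32.05 z [ 0.5923 -0.0188  0.0799] F tool [ 0.24 -1.14  1.  ] sd [0.43 0.19 0.16] M tool [ 0.229 -0.034 -0.158] w 0.009
```

```bash
python3 -c "
from h import *
snap('wrist','w22'); snap('side','s22'); crop('s22',195,120,325,240,5,'s22c')"
```

```text
(no output)
```

View pics/s22c.png

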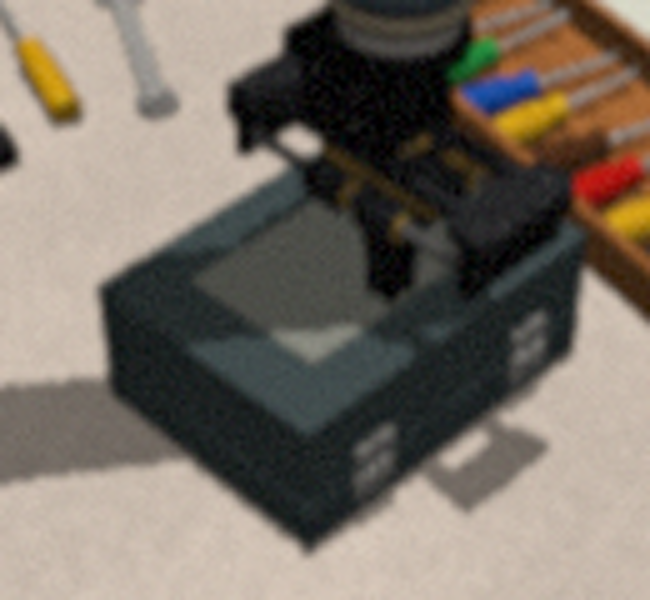

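View pics/w22.png

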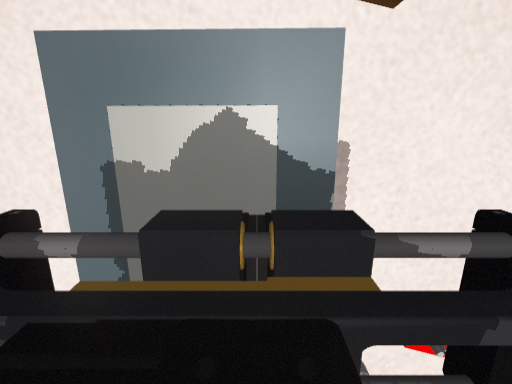

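```bash
python3 -m handwheel '[[0,1,0,0,0,0],[0,0.5,0,0,0,0],[0,0,0,0,0,0]]'; python3 -c "
from h import *
feel(2)"
```

```text
clock: 32.45
ee_pos: [0.5923, -0.019, 0.0784]
tool_rot: [0.074, -0.074, 0.703, -0.703]
ft_force: [-0.2, -1.6, 1.0]
width: 0.006
t 32.55 z [ 0.5923 -0.0188  0.0785] F tool [ 0.55 -1.34  0.13] sd [0.47 0.28 0.68] M tool [ 0.18  -0.004 -0.173] w 0.009
```

```bash
python3 -m handwheel '[[0,1,0,0,0,0],[0,0.5,0,0,0,0],[0,0,0,0,0,0]]'; python3 -c "
from h import *
feel(2)"
```

```text
clock: 32.85
ee_pos: [0.5923, -0.0189, 0.0769]
tool_rot: [0.074, -0.074, 0.703, -0.703]
ft_force: [0.1, -1.0, 1.1]
width: 0.007
t 32.95 z [ 0.5923 -0.0188  0.0769] F tool [-0.15 -0.98  0.92] sd [0.13 0.   0.54] M tool [ 0.198 -0.014 -0.114] w 0.006
```

```bash
python3 - <<'E'
from h import *
snap("side","s23")
ims=[load(n)["frame"][175:232,215:290][:,:,::-1] for n in("s20","s21","s22","s23")]
ims=[cv2.resize(np.clip(i.astype(float)*1.8,0,255).astype(np.uint8),None,fx=5,fy=5,interpolation=cv2.INTER_CUBIC) for i in ims]
cv2.imwrite("pics/cmp2.png",np.vstack([np.hstack(ims[:2]),np.hstack(ims[2:])]))
print(bot.get_obs()["clock"])
E
```

```text
33.0
```

View pics/cmp2.png

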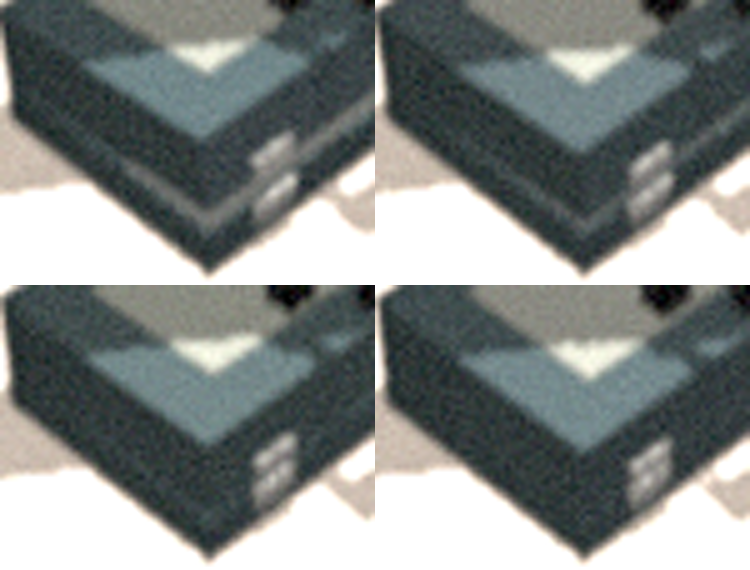

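```bash
python3 -m handwheel '[[0,1,0,0,0,0],[0,0.5,0,0,0,0],[0,0,0,0,0,0]]'; python3 -c "
from h import *
feel(2)"
```

```text
clock: 33.3
ee_pos: [0.5923, -0.0187, 0.0768]
tool_rot: [0.074, -0.074, 0.704, -0.703]
ft_force: [-3.1, 1.2, 11.3]
width: 0.004
t 33.4 z [ 0.5923 -0.0187  0.0768] F tool [  3.04 -10.39  -1.12] sd [0.25 0.25 0.04] M tool [-0.127  0.005 -0.873] w -0.001
```

```bash
python3 -m handwheel '[[0,0.7,0,0,0,0],[0,0.3,0,0,0,0],[0,0,0,0,0,0]]'; python3 -c "
from h import *
feel(2)"
```

```text
clock: 33.7
ee_pos: [0.5924, -0.0187, 0.0767]
tool_rot: [0.074, -0.074, 0.704, -0.702]
ft_force: [-4.2, 0.4, 16.5]
width: 0.008
t 33.8 z [ 0.5923 -0.0187  0.0767] F tool [  5.03 -17.22  -1.4 ] sd [0.14 0.29 0.63] M tool [-0.386 -0.019 -1.39 ] w 0.002
```

```bash
python3 -m handwheel '[[0,-2.5,0,0,0,0],[0,-10,0,0,0,0],[0,-40,0,0,0,0],[0,-50,0,0,0,0],[30,-50,0,0,0,0],[40,-40,0,0,0,0],[50,0,0,0,0,0],[0,0,0,0,0,0]]'; python3 -c "
from h import *
snap('side','s24'); crop('s24',195,120,325,240,5,'s24c'); snap('wrist','w24'); snap('top','t24')
im=cv2.imread('pics/s24c.png'); cv2.imwrite('pics/s24c.png',np.clip(im.astype(float)*1.8,0,255).astype(np.uint8))
print(bot.get_obs()['ee_pos'],bot.get_obs()['ft_force'])"
```

```text
clock: 34.6
ee_pos: [0.4774, -0.0443, 0.2551]
tool_rot: [0.072, -0.074, 0.706, -0.701]
ft_force: [-0.6, -0.4, -0.3]
width: 0.005
[ 0.48396505 -0.04157328  0.25562417] [ 0.37919768 -0.35258355 -0.53375551]
```

View pics/s24c.png

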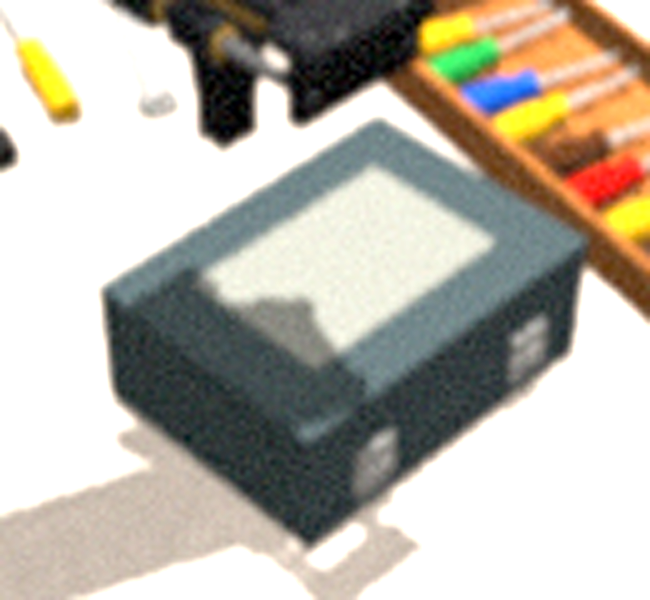

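View pics/s24.png

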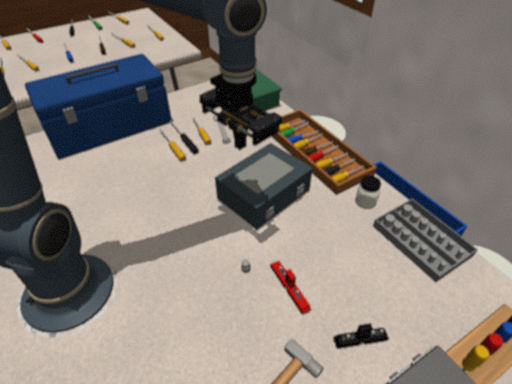

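View pics/t24.png

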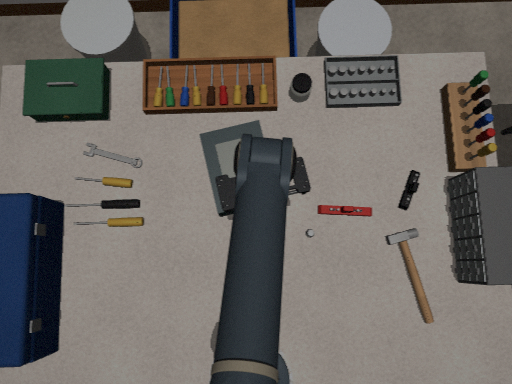

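View pics/w24.png

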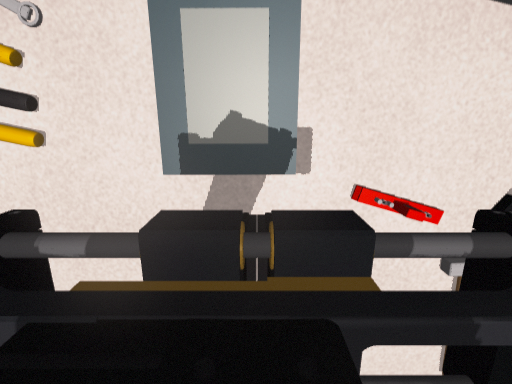

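```bash
python3 - <<'E'
from h import *
s=load("s24")
P=lambda x,y,z: BAY+EX*x/1e3+EY*y/1e3+np.array([0,0,z/1e3])
k=lambda p:(round((p[0]-195)*5),round((p[1]-120)*5))
for z in (73,78,-10): print(z,[k(proj(s,P(x,y,z))) for x,y in((-122,-50),(-122,121),(107,-50),(107,121))])
E
```

```text
73 [(307, 447), (99, 291), (587, 246), (377, 119)]
78 [(307, 440), (98, 284), (587, 239), (377, 113)]
-10 [(308, 548), (110, 393), (573, 347), (375, 219)]
```

```bash
python3 -c "
from station import bot
print(bot.hand_in())"
```

```text
the job is handed in; nothing more can be done
None
```

I put the yellow rail in the empty bay, closed the lid, and handed the job in at about 35 s with the arm clear of everything.

**Rail:** I found the plate in the camera images, about 7 mm off the bay's middle. I then centred the rail by feeling the balance of the clip forces. It passed the clips at about 8 N of push. The force then dropped and the rail was drawn down, and it came to rest on the pads at about 10 N of push. Its foot ended at the expected pad height. The wrist and side views showed it level between the ribs.

**Lid:** I eased it down slowly from behind. It came to a stiff stop on about 17 N of push. In the last side picture there was no gap, the latches met, and the top sat level to within about a pixel (1–2 mm).

**What did not go as planned:**
- My first push went just over the lid's free edge without touching anything, so I repeated it about 25 mm lower.
- The fingertip ended about 18 mm below where I expected the lid's outer face to be. I did not work out why; a recessed panel or a tip-length offset is my best guess. The pictures and the hard stop still show the lid shut.

I saw nothing else on the table move: the red rail, screwdrivers, wrench and socket looked unmoved in the last pictures.

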